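# Load a torch into the fuming chamber, latch the lid and start the cycle

### The arm

A 6-joint arm with a two-finger parallel gripper is mounted at the origin on the work surface. World frame = base frame: x ahead of the robot, y to its left, z up, the work surface at z = 0. Lengths are in m, angles in rad, forces in N, time in s.
With the tool pointing down it reaches from about 0.375 to 0.975 m from the base axis. Payload 3.8 kg.
Tool frame: the origin (TCP) lies on the centre line of the jaws, within the pads' length; the fingertips stand 22 mm ahead of it and the grasp point (between the pads) lies 3 mm ahead of it; z points along the fingers, x is the direction in which the jaws open and shut, and the axes are right-handed (so a half turn about z gives the same grasp; the last joint's range is limited). The gripper opens to 85 mm and grips with 20 to 120 N. Pads are 22 mm wide; open, the fingers measure 114 mm over their backs; the gripper's body (76 mm by 85 mm) begins 54 mm behind the grasp point. The pads swing forward as they close: fully open they stand 13 mm farther back than shut.
Start: joints at [-1.293, 0.264, 1.604, -0, 1.274, -0.037], TCP at [0.209, -0.642, 0.253] pointing down, gripper open.
Joint ranges: [-2.63, 2.63], [-0.94, 2.18], [0.31, 2.57], [-1.31, 4.45], [0, 2.66], [-2.55, 2.55]. Speed limits (rad/s): [2.57, 2.57, 3.14, 3.14, 3.14, 3.14].

### API

Orientations are given as a rotation vector (axis times angle).
In Python, from workcell import bot, viewer gives the robot as it stands.
- The arm moves only by the tool move_arm, never from a script. Its argument "series" is text: rows parted by semicolons, each of 7 numbers parted by spaces: the turn, a rotation vector about the tool's x, y, z scaled (see below), then the shift along the tool's x, y, z scaled (see below), then the opening, from -1 (shut) to 1 (fully open). A call has exactly 8 rows; each row is the pose to reach, as a shift and turn from the pose commanded when the call began, along the tool's axes at that moment; what a row does not reach only later rows make up. The controller multiplies each number of a shift by 100 mm and each number of a turn by 120 degrees. A row lasts 1/10 s, in which the tool goes at most 50 mm and 8.59 degrees, less where a joint would pass 70% of its speed; a pose out of reach is approached as far as the arm can. A call with a number of a shift or a turn outside -1 to 1 is refused whole. A call with a gripper value outside its range is refused whole. The fingers move at their own pace and stop on an object; "squeeze" is the grip in N (left out, the last holds). Time passes only in rows, so rows that repeat a pose let the fingers close, or fill a call up. It gives the time, the measured TCP pose, the force and the opening at its end, in the units of the state.
- bot.read_state(): the state, without advancing time (a new reading comes with each control period).
- viewer.read_camera(name): name is "side" or "top" or "wrist"; returns a dict with "pixels" (400x640x3 uint8, red, green, blue), "K" (3x3 intrinsics, pixels), "world_to_cam" (4x4, takes a point from world to camera coordinates); the wrist camera has in their place "mount" (4x4, takes a point from camera to tool coordinates, whose origin is the TCP and whose axes are the tool frame's). Camera axes: x right, y up, looking along -z (the intrinsics and any distortion apply to the point x, -y, -z); pixel columns grow to the right and rows downward; lengths in m; the calibration is good to about 2 mm. A picture is of the moment at which its call begins: read the wrist's pose just before it. There is no depth.
- bot.finish_job(): hands the job in, once; it reports no verdict.
The state is a dict: "time": time; "q": joint angles; "joint_vel": joint speeds; "joint_torque": joint torques, N m; "tool_pos": TCP position; "tcp_rot": TCP orientation; "wrist_force": force on the tool from outside, world axes, zero at the start; "torque": the same for the moment, N m; "width": opening from 0.0 (shut) to 1.0 (fully open).
Only numpy, scipy, OpenCV 4.12 (cv2) and the standard library are available. Lean on these libraries where they do the work, as an engineer would, in place of code of your own. Each camera call takes 0.05 s, during which the arm holds its last target.

### The job

Get the torch ready for fingerprint fuming: snap it down fully home into both spring clips inside the fuming chamber (head either way round; slide the lid further open first if it is in the way) and let go of it. Then push the sliding lid shut until its red catch drops behind the lid's pin, and press the green start button all the way down. Leave the camera, the amber jar and the cardboard carton where they stand.

Things in the scene. Friction and masses are not known exactly. Their poses are not given: they have to be found in the camera images.
- chamber: fuming chamber, fixed, 260 (x) x 500 (y) x 150 mm high. Origin: centre of underside; x points away from the robot side, y along its length. +y half: open-topped chamber, clear walls; -y half: closed white housing, over which the open lid parks. A ledge 66 mm wide, 150 mm high, runs along the -x side. Two lid rails along y, at x -69 and +127, reach 165 mm up.
- chamber_mouth (a point): centre of the chamber's rectangular opening, at rim height: x +30, y +125, z +150 mm in the chamber's frame, axes parallel to it. Opening 184 (x) x 234 mm (y), floor 120 mm below; a low heater with a dish stands on the floor at x +58 from here, its top 96 mm below.
- clip_seat (a point): where the torch's middle lies when snapped in, axis along this y: 45 mm below the rim, axes as the chamber's. Two steel spring clips, each 12 mm long, stand at y -42 and +42 (72 mm free between). Their sprung arms reach 22 mm above this point, 24 mm apart at the narrowest. Push the barrel straight down: about 14 N for both, then they snap over it and it rests on seats.
- torch: the exhibit: loose torch 180 mm long, 0.15 to 0.31 kg, on the mat. Origin: middle of its axis, x to the head. Bright barrel 32 mm thick from x -68 to +58; black hexagonal head and tail, 40 mm across flats, so the axis lies 20 mm above the mat. Black knurled band x -20 to +20: hold it there. Fits either way round; over 8 mm off centre along its length the head fouls a clip.
- mat: blue examination mat on the bench, 220 x 220 x 3 mm, fixed; origin: centre of its underside.
- lid (a joint): lid opening, m: 0 = shut; grows as it slides along the chamber's -y, to 0.235 = fully open; starts at 0.12 to 0.232. Clear of the torch's way when above 0.22. It stays where left: about 6 N friction, and up to 8 N more in the last 25 mm, where its pin lifts the catch. Clear plate in an aluminium frame, 184 x 244 x 6 mm, underside 153 mm above the bench.
- lid_handle (a point): centre of the lid's orange bar handle, over the middle of the lid, 191 mm above the bench. Bar 120 mm long (chamber's x), 14 thick (y), 16 high, so its top is 8 mm above this point; open beneath between two posts at x -50 and +50; the lid's upper face is 32 mm below this point. Pinch it from above across the bar, or push it along y.
- catch (a joint): red spring catch at the chamber's +y end, rad: 0 = hook down (also while the lid is open); grows as the hook is lifted, about 0.23 as the lid's steel pin passes under it. When the lid comes within 2 mm of shut the hook drops back to 0 behind the pin and holds the lid.
- catch_hook (a point): lower end of the red catch's hook, 161 mm above the bench when down, at x +92, y +222 mm of the chamber, so beside the torch's way in. The catch is 16 mm wide, reaches from 23 mm to the -y side of here to 58 mm to the +y side, and its top is 182 mm above the bench.
- start_button (a joint): travel of the start button, m: 0 = up, 0.006 = fully down; springs back when let go.
- start_button_top (a point): middle of the green start button's top face, 30 mm diameter, on the ledge at x -99, y -125 mm of the chamber, 168 mm above the bench. Press straight down: 6 mm travel, 5 N.
- camera: bystander: black compact camera 108 x 34 x 62 mm, lens on its -x side, standing, loose; origin: centre of its underside.
- jar: bystander: amber specimen jar with white cap, 64 mm diameter, 95 mm high, loose; origin: centre of its underside.
- carton: bystander: brown cardboard carton 130 x 85 x 50 mm, loose; origin: centre of its underside.
Not all that is in view belongs to the job. What is shaped like the torch but purple or yellow is not meant.

How it is judged:
By the outcome, as a careful person would: the job done as asked, in the order asked, and still so for the second after the job is handed in, with the robot touching nothing.
It also fails if it takes over 72 s, if anything falls off the work surface, if the arm or the gripper's body presses on something with over 40 N, if the wrist force passes 120 N, or if a joint passes its speed limit or range.

## Working session

There is one attempt and no reset: what is moved stays moved. The work goes in short steps, Python scripts to look and compute and a tool call to move; the robot and the scene stay as the last step left them, time stands still between calls to the robot, and variables do not carry over. Pictures are saved under pics/ and viewed, and the job is handed in when it is done.

Besides the shell and the picture viewer there is one more tool, called in YAML: its name, and indented under it one key for each argument. move_arm: Moves the arm, as the interface text tells. Its arguments: {"type":"object","properties":{"series":{"type":"string"},"squeeze":{"type":"number"}},"required":["series"]}

```bash
mkdir -p pics; ls
cat > h.py <<'E'
import numpy as np, cv2
from workcell import bot, viewer
def snap(name,fn):
    s=bot.read_state(); d=viewer.read_camera(name)
    cv2.imwrite('pics/'+fn,cv2.cvtColor(d['pixels'],cv2.COLOR_RGB2BGR))
    np.savez('pics/'+fn+'.npz',px=d['pixels'],K=d['K'],**({'W':d['world_to_cam']} if 'world_to_cam' in d else {'M':d['mount']}),pos=s['tool_pos'],rot=s['tcp_rot'])
    return d
def load(fn):
    d=dict(np.load('pics/'+fn+'.npz'))
    if 'W' not in d:
        T=np.eye(4);T[:3,:3]=cv2.Rodrigues(np.array(d['rot'],float))[0];T[:3,3]=d['pos']
        d['W']=np.linalg.inv(T@d['M'])
    return d
def ray(d,u,v):
    K=d['K'];C=np.linalg.inv(d['W'])
    r=np.linalg.inv(K)@np.array([u,v,1.]); r=np.array([r[0],-r[1],-r[2]])
    return C[:3,3],C[:3,:3]@r
def onz(d,u,v,z):
    o,r=ray(d,u,v);return o+r*(z-o[2])/r[2]
def proj(d,p):
    c=d['W']@np.append(p,1.);c=c[:3]*[1,-1,-1];q=d['K']@c;return q[:2]/q[2]
def tri(d1,p1,d2,p2):
    o1,a=ray(d1,*p1);o2,b=ray(d2,*p2)
    t=np.linalg.lstsq(np.c_[a,-b],o2-o1,rcond=None)[0];x=o1+a*t[0];y=o2+b*t[1]
    return (x+y)/2,np.linalg.norm(x-y)
E
python3 - <<'E'
from h import *
for c in ['side','top','wrist']:
    d=snap(c,c+'0.png'); print(c,{k:v for k,v in d.items() if k!='pixels'})
print(bot.read_state())
E
```

```text
pics
side {'K': array([[496.93038469,   0.        , 315.93318617],
       [  0.        , 496.93038469, 194.71572874],
       [  0.        ,   0.        ,   1.        ]]), 'world_to_cam': array([[-0.99176192, -0.12775859,  0.00927591,  0.51089689],
       [ 0.07089633, -0.48715488,  0.87043313, -0.09701525],
       [-0.10668651,  0.86392006,  0.49219927, -1.45851824],
       [ 0.        ,  0.        ,  0.        ,  1.        ]])}
top {'K': array([[425.93656205,   0.        , 311.07340984],
       [  0.        , 425.93656205, 191.40314584],
       [  0.        ,   0.        ,   1.        ]]), 'world_to_cam': array([[-0.01757074, -0.99984386,  0.00187609,  0.14673684],
       [ 0.99849366, -0.01744941,  0.05201851, -0.52040436],
       [-0.05197765,  0.00278726,  0.99864436, -1.47507137],
       [ 0.        ,  0.        ,  0.        ,  1.        ]])}
wrist {'K': array([[327.60289273,   0.        , 325.32538528],
       [  0.        , 327.60289273, 198.60003951],
       [  0.        ,   0.        ,   1.        ]]), 'mount': array([[ 9.99999567e-01,  1.53995589e-04, -9.18224686e-04,
     
[... 233 characters left out ...]
 0.00000000e+00,
         1.00000000e+00]])}
{'time': 0.15, 'q': array([-1.29290075e+00,  2.64579508e-01,  1.60508826e+00,  2.99433156e-05,
        1.27365629e+00, -3.68926566e-02]), 'joint_vel': array([-0.00038797, -0.00080225, -0.00489072,  0.00069544, -0.00127651,
        0.00029358]), 'joint_torque': array([-3.22489877e-04, -5.15903342e+01, -3.67959952e+01, -1.29792338e-04,
        7.93806481e-03,  1.83756737e-05]), 'tool_pos': array([ 0.20885757, -0.64132158,  0.25223327]), 'tcp_rot': array([-2.54129111e+00,  1.84515234e+00,  2.11186294e-03]), 'wrist_force': array([-0.5977843 , -0.52179121,  0.1529502 ]), 'torque': array([0.0495584 , 0.03885505, 0.00753108]), 'width': 1.000205122774651}
```

View pics/top0.png

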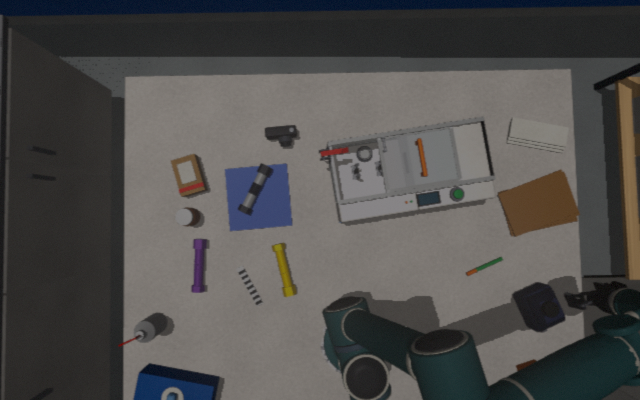

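View pics/side0.png

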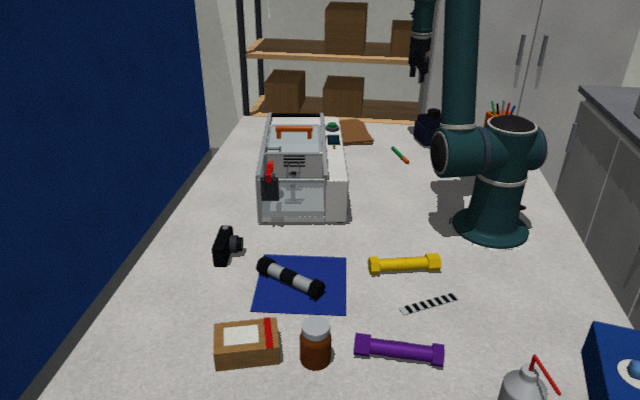

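View pics/wrist0.png

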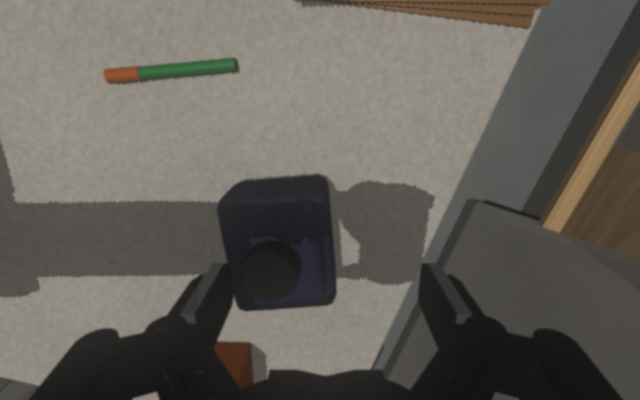

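The top view shows the mat and torch at about (256,189), the chamber centred near (412,170) with its orange handle at (421,157), the button at (457,194) and the red catch at (333,153). I'll enlarge the image and measure.

Run:
```python
from h import *
d=load('top0.png'); im=cv2.cvtColor(d['px'],cv2.COLOR_RGB2BGR)
cv2.imwrite('pics/t_ch.png',cv2.resize(im[110:230,310:510],None,fx=4,fy=4,interpolation=cv2.INTER_CUBIC))
cv2.imwrite('pics/t_mat.png',cv2.resize(im[110:250,160:310],None,fx=4,fy=4,interpolation=cv2.INTER_CUBIC))
s=load('side0.png'); im=cv2.cvtColor(s['px'],cv2.COLOR_RGB2BGR)
cv2.imwrite('pics/s_ch.png',cv2.resize(im[100:240,230:370],None,fx=4,fy=4,interpolation=cv2.INTER_CUBIC))
```

```text
(no output)
```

View pics/t_ch.png

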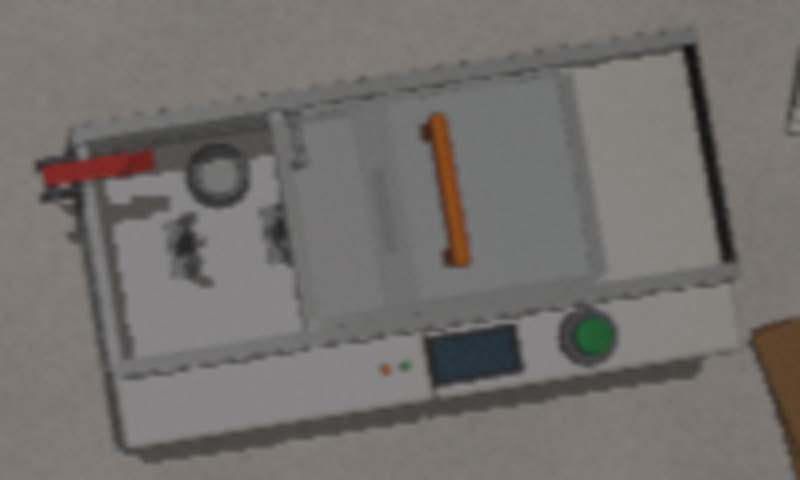

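View pics/t_mat.png

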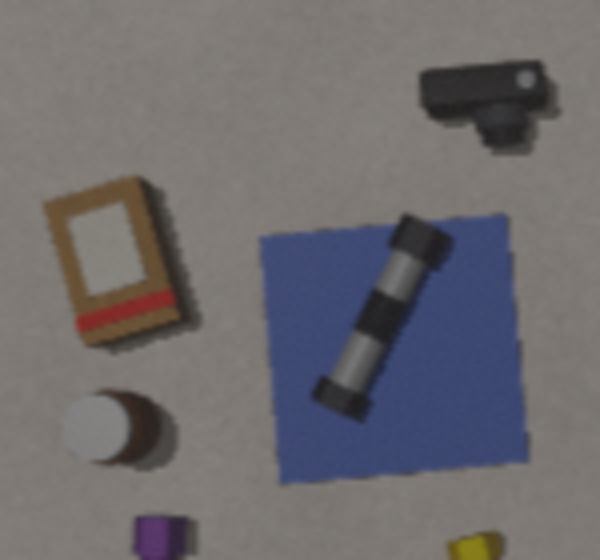

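View pics/s_ch.png

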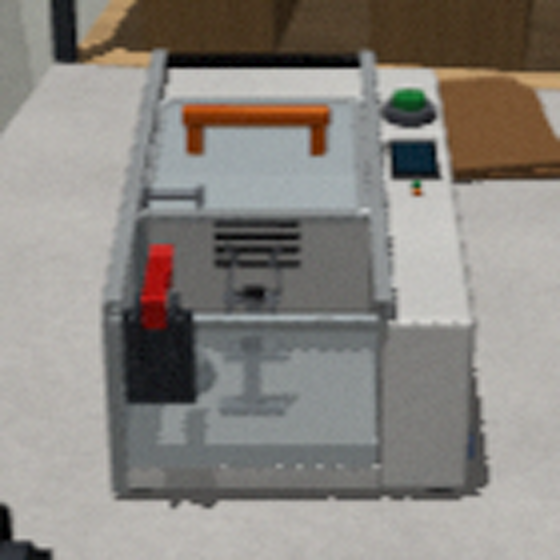

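The top view shows the lid partly open, covering the -y clip. The handle bar runs (437,115)-(458,262) in the crop, and the catch is at upper left. The torch runs from its head at (420,240) to its tail at (343,398) in the mat crop.

```bash
cat > meas.py <<'E'
from h import *
def mask(d,lo,hi,roi=None):
    h=cv2.cvtColor(d['px'],cv2.COLOR_RGB2HSV);m=cv2.inRange(h,np.array(lo),np.array(hi))
    if roi is not None:
        k=np.zeros_like(m);x0,y0,x1,y1=roi;k[y0:y1,x0:x1]=255;m&=k
    return m
def blob(m):
    n,l,s,c=cv2.connectedComponentsWithStats(m)
    i=1+np.argmax(s[1:,4]);ys,xs=np.where(l==i);return c[i],s[i],np.c_[xs,ys].astype(np.float32)
E
python3 - <<'E'
from meas import *
d=load('top0.png')
roi=(310,110,510,230)
c,s,_=blob(mask(d,(45,100,40),(80,255,255),roi));print('btn',c,s,onz(d,*c,.168)); B=onz(d,*c,.168)
c,s,p=blob(mask(d,(5,150,60),(18,255,255),roi));print('handle',c,s,cv2.minAreaRect(p)); H=onz(d,*c,.197);print(H)
c,s,p=blob(mask(d,(0,150,60),(4,255,255),roi));print('catch',c,s,cv2.minAreaRect(p));C=onz(d,*c,.180);print(C)
# ledge edge
a=onz(d,340,221.7,.15);b=onz(d,495.5,196.2,.15);print('ledge',a,b,np.linalg.norm(a-b))
y=a-b;print('yaw',np.arctan2(-y[0],y[1]))
# button->catch in chamber frame: catch centre x 92,y 222+17.5=239.5 ; button -99,-125
v=C-B;print('len',np.hypot(*v[:2]),np.hypot(191,364.5), 'yaw',np.arctan2(v[1],v[0])-np.arctan2(364.5,191))
c,s,p=blob(mask(d,(105,100,40),(125,255,255),(200,150,310,240)));print('mat',cv2.minAreaRect(p),onz(d,*c,.003))
h=onz(d,160+420/4,110+240/4,.03);t=onz(d,160+343/4,110+398/4,.03);print('torch ends',h,t,np.linalg.norm(h-t),np.arctan2(*(h-t)[1::-1]),(h+t)/2)
E
```

```text
btn [457.84126984 193.46031746] [454 190   9   8  63] [ 0.50036466 -0.32152539  0.168     ]
handle [421.75182482 156.88321168] [417 139  10  37 137] ((421.5357360839844, 157.0807342529297), (36.838356018066406, 4.112188339233398), 80.13418579101562)
[ 0.61375022 -0.2043196   0.197     ]
catch [334.2        151.42608696] [321 148  27   8 115] ((334.05242919921875, 151.3930206298828), (4.493566513061523, 26.30057716369629), 82.40535736083984)
[0.63778321 0.06375762 0.18      ]
ledge [0.4182692  0.04820587 0.15      ] [ 0.49031285 -0.44707286  0.15      ] 0.5004910722410311
yaw 0.14444772233695777
len 0.40905605907677406 411.51093545615527 yaw 0.14006334965960154
mat ((257.9877014160156, 196.86474609375), (60.93055725097656, 61.02109909057617), 84.80557250976562) [0.50235346 0.32209771 0.003     ]
torch ends [0.59904913 0.29590974 0.03      ] [0.46351209 0.36387345 0.03      ] 0.1516224061536318 -0.46479909099512706 [0.53128061 0.32989159 0.03      ]
```

```bash
cat > plan.py <<'E'
import sys
from h import *
def plan(x,y,z,yaw):
    s=bot.read_state();R=cv2.Rodrigues(np.array(s['tcp_rot'],float))[0];p=np.array(s['tool_pos'])
    Rt=np.array([[np.cos(yaw),np.sin(yaw),0],[np.sin(yaw),-np.cos(yaw),0],[0,0,-1]])
    d=R.T@(np.array([x,y,z])-p);w=cv2.Rodrigues(R.T@Rt)[0].ravel()
    print('t %.2f pos'%s['time'],p.round(4),'yaw %.3f'%np.arctan2(R[1,0],R[0,0]),'F',np.round(s['wrist_force'],1),'w %.3f'%s['width'],'q',np.round(s['q'],2))
    print('turn',(w/np.radians(120)).round(4),'shift',(d/.1).round(3))
if __name__=='__main__': plan(*map(float,sys.argv[1:5]))
E
python3 plan.py .604 -.206 .262 -1.429
```

```text
t 0.15 pos [ 0.2089 -0.6413  0.2522] yaw -1.256 F [-0.6 -0.5  0.2] w 1.000 q [-1.29  0.26  1.61  0.    1.27 -0.04]
turn [0.     0.0008 0.0826] shift [-2.916 -5.105 -0.092]
```

move_arm:
  series: "0 0 0 -0.07 -0.13 -0.02 1;0 0 0 -0.15 -0.26 -0.05 1;0 0 0 -0.22 -0.38 -0.1 1;0 0 0 -0.3 -0.5 -0.15 1;0 0 0 -0.37 -0.63 -0.2 1;0 0 0 -0.44 -0.75 -0.2 1;0 0 0 -0.52 -0.88 -0.2 1;0 0 0 -0.59 -1 -0.2 1"

```text
time: 0.95
tool_pos: [0.2867, -0.5535, 0.2732]
tcp_rot: [-2.542, 1.845, 0.0]
wrist_force: [0.8, -0.4, 0.3]
width: 1.002
```

move_arm:
  series: "0 0 0 -0.07 -0.13 0 1;0 0 0 -0.15 -0.26 0 1;0 0 0 -0.22 -0.38 0 1;0 0 0 -0.3 -0.5 0 1;0 0 0 -0.37 -0.63 0 1;0 0 0 -0.44 -0.75 0 1;0 0 0 -0.52 -0.88 0 1;0 0 0 -0.59 -1 0 1"

```text
time: 1.75
tool_pos: [0.3635, -0.4667, 0.2733]
tcp_rot: [-2.542, 1.846, -0.0]
wrist_force: [0.3, 1.0, 0.9]
width: 1.0
```

move_arm:
  series: "0 0 0 -0.07 -0.13 0 1;0 0 0 -0.15 -0.26 0 1;0 0 0 -0.22 -0.38 0 1;0 0 0 -0.3 -0.5 0 1;0 0 0 -0.37 -0.63 0 1;0 0 0 -0.44 -0.75 0 1;0 0 0 -0.52 -0.88 0 1;0 0 0 -0.59 -1 0 1"

```text
time: 2.55
tool_pos: [0.4403, -0.3796, 0.2733]
tcp_rot: [-2.542, 1.846, 0.0]
wrist_force: [-0.2, 1.1, -0.1]
width: 1.004
```

```bash
python3 plan.py .604 -.206 .262 -1.429
```

```text
t 2.55 pos [ 0.4403 -0.3796  0.2733] yaw -1.256 F [-0.2  1.1 -0.1] w 1.004 q [-0.75  0.08  1.79  0.    1.28  0.5 ]
turn [-0.      0.      0.0826] shift [-1.144 -2.095  0.113]
```

move_arm:
  series: "0 0 0 -0.07 -0.13 0 1;0 0 0 -0.15 -0.26 0 1;0 0 0 -0.22 -0.38 0 1;0 0 0 -0.28 -0.5 0 1;0 0 0 -0.35 -0.63 0 1;0 0 0.03 -0.42 -0.75 0 1;0 0 0.055 -0.49 -0.88 0 1;0 0 0.083 -0.55 -1 0 1"

```text
time: 3.35
tool_pos: [0.5183, -0.2964, 0.2732]
tcp_rot: [-2.37, 2.062, 0.0]
wrist_force: [0.1, 0.5, 0.5]
width: 0.997
```

Run:
```python
from h import *
from plan import plan
snap('wrist','w1.png'); plan(.614,-.204,.25,-1.429)
```

```text
t 3.40 pos [ 0.5196 -0.2952  0.2733] yaw -1.433 F [ 0.7  1.  -0.5] w 1.002 q [-0.56  0.11  1.75  0.    1.28  0.87]
turn [-0.0007  0.0005 -0.0021] shift [-0.773 -1.059  0.235]
```

View pics/w1.png

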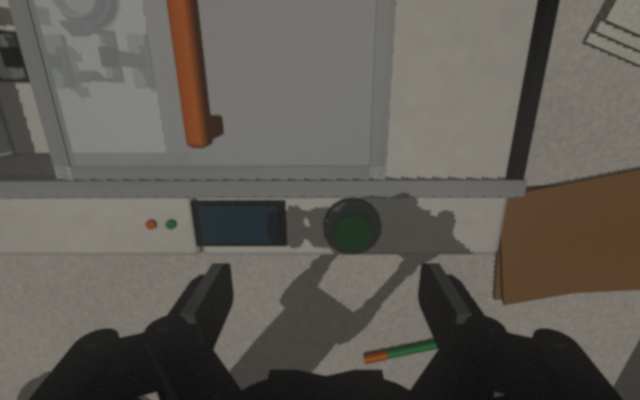

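The wrist view shows the orange bar at (190,70) with its near end at (200,145), and the button near (352,228). The rails run level, so the yaw matches.

Run:
```python
from meas import *
d=load('w1.png')
c,s,p=blob(mask(d,(45,80,10),(85,255,255),(310,180,400,270)));print(c,s,cv2.minEnclosingCircle(p));B=onz(d,*c,.168);print('B',B)
m=mask(d,(3,150,40),(15,255,255),(150,0,240,160));c,s,p=blob(m);print(c,s)
for r in (20,60,100,130):
    xs=np.where(m[r])[0];print(r,xs.min(),xs.max(),onz(d,xs.min(),r,.199),onz(d,xs.max()+1,r,.199))
# rail inner/outer edges slope, edges near rows
g=cv2.cvtColor(d['px'],cv2.COLOR_RGB2GRAY).astype(int)
for u in (100,300,480): print(u,g[160:262:2,u])
```

```text
[353.21576763 232.66804979] [335 217  37  33 723] ((353.0, 232.0), 18.110870361328125)
B [ 0.50062744 -0.31974747  0.168     ]
[187.06712095  70.17342419] [ 168    0   38  146 2935]
20 171 191 [ 0.62306026 -0.19858435  0.199     ] [ 0.62460419 -0.20962185  0.199     ]
60 176 196 [ 0.603611   -0.20106809  0.199     ] [ 0.60521031 -0.21250761  0.199     ]
100 182 201 [ 0.58277086 -0.20430485  0.199     ] [ 0.58435067 -0.21561147  0.199     ]
130 186 204 [ 0.56603632 -0.20660674  0.199     ] [ 0.56758022 -0.21766142  0.199     ]
100 [108 110 107  98  98  99  99 101 101  99  86  94  99  98 100 100 100 101
 101 113 129 130 130 131 131 129 130 130 130 130 130 128 128 130 129 129
 128 128 128 127 127 126 128 127 127 127 118 109 111 113 115]
300 [113 113 109  99 103 104 104 104 103 101  88  98  99  98  99 100 101 100
  97 112 126 127 127 120 102  80  74  74  73  74  73  75  75  73  73  73
  73  74  73  74  73  75  86 102 123 127 115 107 114 118 115]
480 [126 127 127 127 127 125 124 123 122 107  86  99  99 100 101 100 101 101
 100 117 125 124 124 124 125 126 125 126 126 125 125 125 125 126 126 125
 124 124 124 124 123 124 125 124 124 121 109 108 112 115 116]
```

move_arm:
  series: "0 0 0 -0.1 -0.13 0 1;0 0 0 -0.2 -0.26 0 1;0 0 0 -0.3 -0.39 0 1;0 0 0 -0.4 -0.52 0 1;0 0 0 -0.5 -0.65 0 1;0 0 0 -0.6 -0.78 0.05 1;0 0 0 -0.7 -0.9 0.1 1;0 0 0 -0.76 -1 0.2 1"

```text
time: 4.2
tool_pos: [0.6072, -0.2069, 0.2533]
tcp_rot: [-2.373, 2.058, -0.002]
wrist_force: [-0.2, -0.1, -0.5]
width: 1.001
```

```bash
python3 plan.py .613 -.205 .194 -1.429
```

```text
t 4.20 pos [ 0.6072 -0.2069  0.2533] yaw -1.429 F [-0.2 -0.1 -0.5] w 1.001 q [-0.37  0.2   1.68  0.    1.26  1.06]
turn [-0.0005 -0.0002 -0.    ] shift [-0.011 -0.06   0.593]
```

move_arm:
  series: "0 0 0 0 -0.05 0.18 1;0 0 0 0 -0.05 0.36 1;0 0 0 0 -0.05 0.5 1;0 0 0 0 -0.05 0.58 1;0 0 0 0 -0.05 0.58 1;0 0 0 0 -0.05 0.58 -1;0 0 0 0 -0.05 0.58 -1;0 0 0 0 -0.05 0.58 -1"
  squeeze: 40

```text
time: 5.0
tool_pos: [0.6114, -0.2078, 0.1966]
tcp_rot: [-2.372, 2.059, -0.003]
wrist_force: [-0.6, -0.5, 0.5]
width: 0.517
```

```bash
python3 plan.py .624 -.288 .194 -1.429
```

```text
t 5.00 pos [ 0.6114 -0.2078  0.1966] yaw -1.430 F [-0.6 -0.5  0.5] w 0.517 q [-0.37  0.25  1.73 -0.    1.16  1.06]
turn [-0.0009 -0.0005 -0.0005] shift [ 0.812 -0.012  0.027]
```

move_arm:
  series: "0 0 0 0 0 0.02 -1;0 0 0 0 0 0.02 -1;0 0 0 0 0 0.02 -1;0 0 0 0.05 0 0.02 -1;0 0 0 0.2 0 0.02 -1;0 0 0 0.36 0 0.02 -1;0 0 0 0.52 0 0.02 -1;0 0 0 0.66 0 0.02 -1"

```text
time: 5.8
tool_pos: [0.6201, -0.2716, 0.1938]
tcp_rot: [-2.371, 2.058, 0.003]
wrist_force: [-1.3, 6.4, 3.8]
width: 0.157
```

Run:
```python
from h import *
from plan import plan
snap('top','top1.png'); plan(.6209,-.274,.194,-1.429)
```

```text
t 5.85 pos [ 0.6205 -0.2742  0.1938] yaw -1.430 F [-0.9  2.5  5.1] w 0.152 q [-0.45  0.31  1.66  0.    1.17  0.98]
turn [-0.0004 -0.     -0.0006] shift [-0.001 -0.004 -0.002]
```

View pics/top1.png

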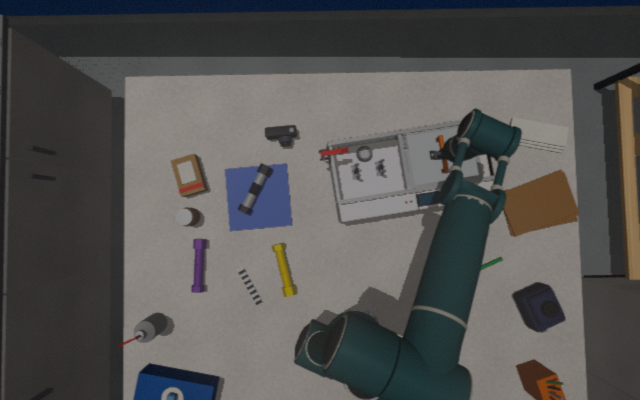

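The lid moved with the gripper; the chamber mouth and both clips are now uncovered. By my numbers it is about 0.222 open, so I'll add some margin.

move_arm:
  series: "0 0 0 0.04 0 0 -1;0 0 0 0.08 0 0 -1;0 0 0 0.09 0 0 -1;0 0 0 0.09 0 0 -1;0 0 0 0.09 0 0 1;0 0 0 0.09 0 0 1;0 0 0 0.09 0 0 1;0 0 0 0.09 0 0 1"

```text
time: 6.65
tool_pos: [0.6212, -0.2819, 0.193]
tcp_rot: [2.372, -2.059, -0.0]
wrist_force: [0.1, -0.2, -0.8]
width: 0.824
```

```bash
python3 plan.py .604 -.074 .30 .142
```

```text
t 6.65 pos [ 0.6212 -0.2819  0.193 ] yaw -1.430 F [ 0.1 -0.2 -0.8] w 0.824 q [-0.46  0.32  1.65 -0.    1.18  0.97]
turn [ 2.000e-04  0.000e+00 -7.506e-01] shift [-2.082 -0.121 -1.07 ]
```

move_arm:
  series: "0 0 0 0 0 -0.3 1;0 0 0 0 0 -0.6 1;0 0 -0.05 -0.05 0 -0.8 1;0 0 -0.12 -0.2 0 -0.95 1;0 0 -0.19 -0.4 0 -1 1;0 0 -0.26 -0.6 0 -1 1;0 0 -0.33 -0.8 0 -1 1;0 0 -0.4 -1 0 -1 1"

```text
time: 7.45
tool_pos: [0.6071, -0.1822, 0.2933]
tcp_rot: [3.007, -0.908, 0.001]
wrist_force: [-0.1, 0.4, -0.6]
width: 0.998
```

```bash
python3 plan.py .600 -.10 .30 .142
```

```text
t 7.45 pos [ 0.6071 -0.1822  0.2933] yaw -0.586 F [-0.1  0.4 -0.6] w 0.998 q [-0.33  0.16  1.65 -0.    1.33  0.26]
turn [ 1.000e-04 -2.000e-04 -3.478e-01] shift [-0.514 -0.645 -0.067]
```

move_arm:
  series: "0 0 -0.06 -0.1 -0.12 0 1;0 0 -0.13 -0.2 -0.24 0 1;0 0 -0.2 -0.3 -0.36 0 1;0 0 -0.26 -0.4 -0.48 0 1;0 0 -0.32 -0.5 -0.6 0 1;0 0 -0.35 -0.6 -0.72 0 1;0 0 -0.35 -0.72 -0.84 0 1;0 0 -0.35 -0.82 -0.96 0 1"

```text
time: 8.25
tool_pos: [0.5925, -0.0563, 0.2933]
tcp_rot: [3.134, 0.218, -0.0]
wrist_force: [0.1, -0.8, -0.5]
width: 1.002
```

Run:
```python
from h import *
from plan import plan
snap('wrist','w2.png'); snap('top','top2.png'); plan(.593,-.054,.30,.142)
im=cv2.imread('pics/top2.png');cv2.imwrite('pics/t2.png',cv2.resize(im[110:230,310:510],None,fx=4,fy=4,interpolation=cv2.INTER_CUBIC))
```

```text
t 8.35 pos [ 0.5926 -0.0554  0.2934] yaw 0.142 F [ 0.4 -0.1  0.5] w 1.000 q [-0.14  0.09  1.73  0.    1.32 -0.28]
turn [-0.0003 -0.0001 -0.0001] shift [ 0.006 -0.013 -0.066]
```

View pics/w2.png

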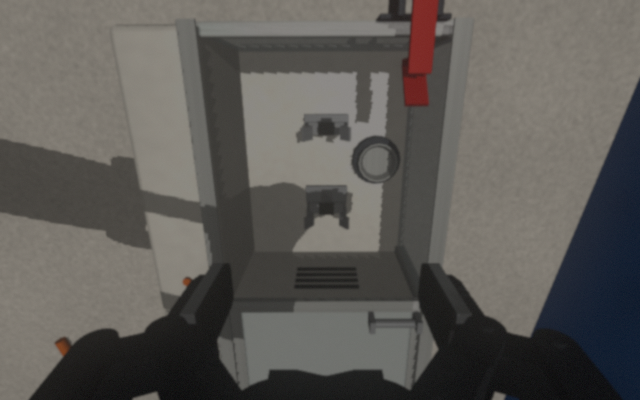

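View pics/t2.png

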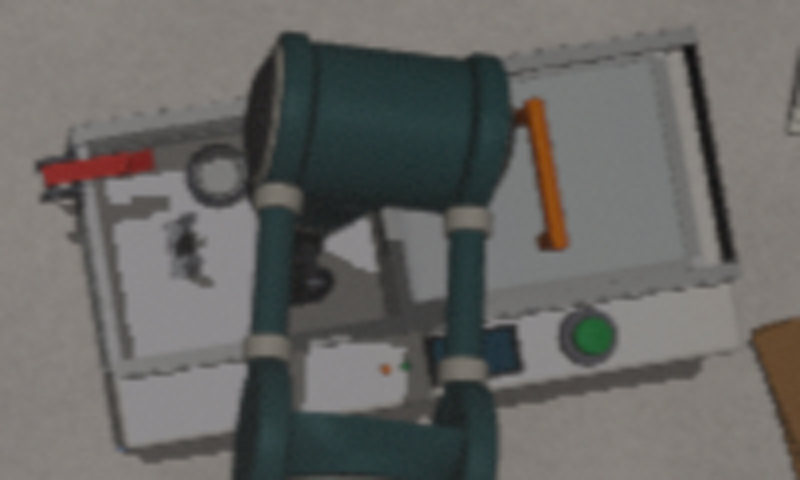

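The wrist view shows the two clips at about (325,127) and (327,205), the dish at (376,160) and the catch at (418,80). The lid's edge lies at row ~300, at the back wall.

Run:
```python
from h import *
im=cv2.imread('pics/w2.png');c=im[90:250,270:410];c=cv2.convertScaleAbs(c,alpha=1.5)
cv2.imwrite('pics/w2c.png',cv2.resize(c,None,fx=3.7,fy=3.7,interpolation=cv2.INTER_CUBIC)[:600])
```

```text
(no output)
```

View pics/w2c.png

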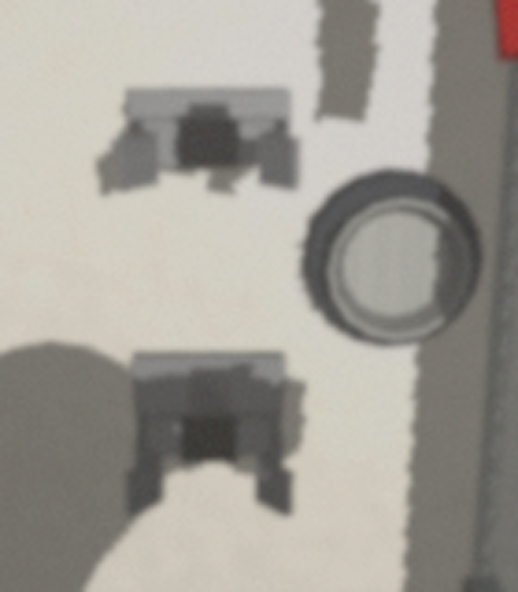

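Run:
```python
from h import *
d=load('w2.png');psi=.142;c,s=np.cos(psi),np.sin(psi);O=np.array([.5809,-.182])
def L(u,v,z):
    p=onz(d,u,v,z);q=p[:2]-O;return (np.array([c*q[0]+s*q[1],-s*q[0]+c*q[1]])*1000).round(1)
f=lambda a,b:(270+a/3.7,90+b/3.7)
for n,a,b,z in [('tip-L',145,515,.127),('tip-R',275,515,.127),('tip+L',115,190,.127),('tip+R',280,187,.127),('seat-',208,458,.089),('seat-top',208,415,.089),('seat+',208,165,.089),('seat+top',208,115,.089),('dish',395,260,.054),('dish',390,260,.06)]:
    print(n,L(*f(a,b),z))
# mouth edges: rows/cols approx
for n,u,v,z in [('rimLtop',196,38,.15),('rimRtop',450,40,.15),('lid',320,300,.159),('lid',320,306,.153)]: print(n,L(u,v,z))
```

```text
tip-L [14.1 77.3]
tip-R [47.8 77.2]
tip+L [  8.6 161.3]
tip+R [ 47.6 161.9]
seat- [30.6 78.1]
seat-top [30.6 91.3]
seat+ [ 30.7 161.8]
seat+top [ 30.8 174.8]
dish [ 87.3 128.4]
dish [ 84.8 129.7]
rimLtop [-64.4 240.4]
rimRtop [121.3 238.6]
lid [24.5 20.4]
lid [24.3  9.3]
```

move_arm:
  series: "0 0 -0.06 0 -0.12 0 1;0 0 -0.12 0 -0.25 0 1;0 0 -0.18 0 -0.37 0 1;0 0 -0.25 0 -0.5 0 1;0 0 -0.32 0 -0.62 0 1;0 0 -0.38 0 -0.75 0 1;0 0 -0.44 0 -0.87 0 1;0 0 -0.46 0 -1 0 1"

```text
time: 9.15
tool_pos: [0.5789, 0.0418, 0.2933]
tcp_rot: [2.673, 1.649, -0.0]
wrist_force: [-0.0, -0.3, 0.1]
width: 1.003
```

move_arm:
  series: "0 0 0 0.12 -0.12 0 1;0 0 0 0.25 -0.25 0.05 1;0 0 0 0.37 -0.37 0.1 1;0 0 0 0.5 -0.5 0.15 1;0 0 0 0.62 -0.62 0.2 1;0 0 0 0.75 -0.75 0.2 1;0 0 0 0.87 -0.87 0.2 1;0 0 0 1 -0.9 0.2 1"

```text
time: 9.95
tool_pos: [0.5423, 0.173, 0.273]
tcp_rot: [-2.674, -1.648, 0.001]
wrist_force: [0.4, -0.9, -0.2]
width: 1.0
```

```bash
python3 plan.py .531 .330 .25 1.106
```

```text
t 9.95 pos [0.5423 0.173  0.273 ] yaw 1.104 F [ 0.4 -0.9 -0.2] w 1.000 q [ 0.27  0.05  1.81  0.    1.28 -0.84]
turn [-0.0003  0.0002 -0.0007] shift [ 1.352 -0.806  0.23 ]
```

move_arm:
  series: "0 0 0 0.12 -0.08 0 1;0 0 0 0.25 -0.16 0.05 1;0 0 0 0.37 -0.24 0.1 1;0 0 0 0.5 -0.32 0.15 1;0 0 0 0.62 -0.4 0.15 1;0 0 0 0.75 -0.5 0.15 1;0 0 0 0.87 -0.58 0.15 1;0 0 0 1 -0.6 0.15 1"

```text
time: 10.75
tool_pos: [0.5344, 0.2894, 0.2586]
tcp_rot: [-2.674, -1.649, -0.001]
wrist_force: [0.3, -0.7, 0.9]
width: 1.001
```

Run:
```python
from h import *
from plan import plan
snap('wrist','w3.png');plan(.531,.330,.25,1.106)
```

```text
t 10.80 pos [0.5354 0.291  0.2587] yaw 1.106 F [1.5 0.9 0.8] w 1.005 q [ 0.46  0.14  1.75  0.    1.26 -0.65]
turn [ 0.0002 -0.0011 -0.0002] shift [ 0.329 -0.214  0.087]
```

View pics/w3.png

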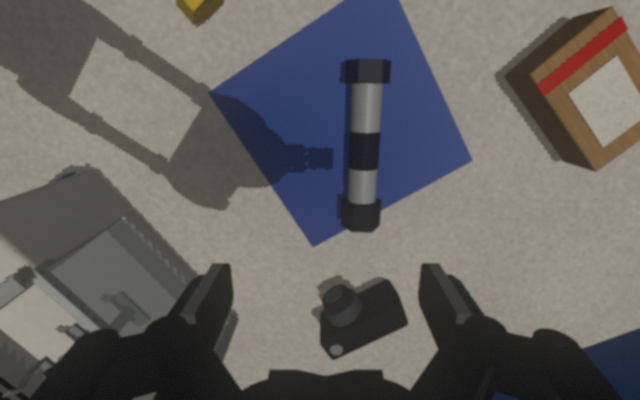

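The wrist view shows the torch nearly aligned with the jaws: band at (363,150), one end at (367,70) and the other at (360,215). I'll compute its axis.

Run:
```python
from meas import *
d=load('w3.png')
h=cv2.cvtColor(d['px'],cv2.COLOR_RGB2HSV)
notblue=(~((h[...,0]>100)&(h[...,0]<130)&(h[...,1]>110))).astype(np.uint8)*255
rows=[]
for v in list(range(92,130,4))+list(range(136,166,4))+list(range(174,190,4)):
    r=notblue[v,335:395];xs=np.where(r)[0]
    rows.append((v,335+xs.min(),335+xs.max()+1));
    p=onz(d,(rows[-1][1]+rows[-1][2])/2,v,.023);rows[-1]+=tuple(p[:2].round(4))
for r in rows[::3]:print(r)
P=np.array([r[3:] for r in rows]);a=np.polyfit(P[:,0],P[:,1],1);print('axis angle',np.arctan(a[0]))
g=cv2.cvtColor(d['px'],cv2.COLOR_RGB2GRAY);col=g[55:240,364].astype(int);print(col)
```

```text
(92, np.int64(350), np.int64(384), np.float64(0.4845), np.float64(0.3635))
(104, np.int64(350), np.int64(383), np.float64(0.4951), np.float64(0.3581))
(116, np.int64(350), np.int64(382), np.float64(0.5061), np.float64(0.3526))
(128, np.int64(349), np.int64(381), np.float64(0.517), np.float64(0.3465))
(144, np.int64(349), np.int64(379), np.float64(0.5321), np.float64(0.3384))
(156, np.int64(348), np.int64(378), np.float64(0.5437), np.float64(0.3319))
(174, np.int64(347), np.int64(378), np.float64(0.562), np.float64(0.3229))
(186, np.int64(345), np.int64(378), np.float64(0.5743), np.float64(0.3161))
axis angle -0.48301258865834995
[ 71  71  67  62  56  50  51  51  51  53  51  51  51  51  53  51  52  51
  53  52  50  51  52  52  51  53  52  62  81 102 110 112 112 112 111 113
 112 113 112 113 113 115 113 114 113 114 114 114 113 115 115 115 116 116
 116 115 116 117 115 115 116 117 118 118 118 119 119 117 119 120 120 121
 121 121 120 120 115  97  69  44  37  36  33  36  34  37  36  36  36  37
  35  34  36  37  37  34  39  38  38  37  39  39  36  34  38  39  36  35
  39  38  38  38  39  39  46  76 110 125 128 129 129 128 128 128 128 129
 128 128 128 127 128 128 128 128 128 127 128 127 127 127 126 126 126 126
 125 126 126 123 112  82  52  42  44  43  45  43  44  45  45  44  43  43
  45  44  43  45  44  45  44  44  45  44  46  46  45  50  67  99 125 136
 138 137 138 139 140]
```

Run:
```python
from h import *
from plan import plan
d=load('w3.png')
a=onz(d,364.5,132.5,.039);b=onz(d,363.5,170.2,.039);print(a,b,np.linalg.norm(a-b));m=(a+b)/2
# barrel ends
e1=onz(d,366,83,.039);e2=onz(d,362.5,204.5,.039);print(e1,e2,np.linalg.norm(e1-e2))
u=np.array([np.cos(-.483),np.sin(-.483)])
print('mid band',m,'from barrel (-68..58)',(e1[:2]+68/126*(e2[:2]-e1[:2])))
p0=np.array([.5321,.3384]);c=p0+u*((m[:2]-p0)@u);print('centre',c)
plan(c[0],c[1],.10,-.483+np.pi/2)
```

```text
[0.51834943 0.34326078 0.039     ] [0.55412967 0.3258202  0.039     ] 0.039804511517897656
[0.47528074 0.36445801 0.039     ] [0.58910917 0.30865895 0.039     ] 0.126769265075647
mid band [0.53623955 0.33454049 0.039     ] from barrel (-68..58) [0.53671196 0.33434423]
centre [0.53693409 0.33586486]
t 10.80 pos [0.5354 0.291  0.2587] yaw 1.106 F [1.5 0.9 0.8] w 1.005 q [ 0.46  0.14  1.75  0.    1.26 -0.65]
turn [ 0.0002 -0.0011  0.0085] shift [ 0.405 -0.188  1.588]
```

move_arm:
  series: "0 0 0.008 0.1 -0.05 0.1 1;0 0 0.008 0.2 -0.1 0.2 1;0 0 0.008 0.3 -0.15 0.35 1;0 0 0.008 0.4 -0.19 0.5 1;0 0 0.008 0.4 -0.19 0.65 1;0 0 0.008 0.4 -0.19 0.8 1;0 0 0.008 0.4 -0.19 0.9 1;0 0 0.008 0.4 -0.19 1 1"

```text
time: 11.6
tool_pos: [0.5355, 0.3316, 0.157]
tcp_rot: [2.689, 1.625, -0.002]
wrist_force: [1.9, 0.3, -0.1]
width: 1.0
```

```bash
python3 plan.py .537 .3357 .032 1.088
```

```text
t 11.60 pos [0.5355 0.3316 0.157 ] yaw 1.087 F [ 1.9  0.3 -0.1] w 1.000 q [ 0.51  0.25  1.8  -0.    1.09 -0.57]
turn [-0.0002  0.0004 -0.0004] shift [ 0.044 -0.006  1.25 ]
```

move_arm:
  series: "0 0 0 0.02 0 0.12 1;0 0 0 0.04 0 0.25 1;0 0 0 0.04 0 0.38 1;0 0 0 0.04 0 0.5 1;0 0 0 0.04 0 0.62 1;0 0 0 0.04 0 0.75 1;0 0 0 0.04 0 0.88 1;0 0 0 0.04 0 1 1"

```text
time: 12.4
tool_pos: [0.5374, 0.3356, 0.057]
tcp_rot: [-2.688, -1.626, 0.001]
wrist_force: [-0.2, 0.6, -0.4]
width: 0.999
```

```bash
python3 plan.py .537 .3357 .032 1.088
```

```text
t 12.40 pos [0.5374 0.3356 0.057 ] yaw 1.088 F [-0.2  0.6 -0.4] w 0.999 q [ 0.52  0.37  1.86 -0.    0.92 -0.57]
turn [-0.0001  0.0002 -0.0002] shift [-0.001 -0.004  0.25 ]
```

move_arm:
  series: "0 0 0 0 0 0.12 1;0 0 0 0 0 0.22 1;0 0 0 0 0 0.25 1;0 0 0 0 0 0.25 -1;0 0 0 0 0 0.25 -1;0 0 0 0 0 0.25 -1;0 0 0 0 0 0.25 -1;0 0 0 0 0 0.25 -1"
  squeeze: 80

```text
time: 13.2
tool_pos: [0.5384, 0.3361, 0.0345]
tcp_rot: [2.688, 1.625, 0.003]
wrist_force: [-0.2, -0.9, 2.9]
width: 0.351
```

move_arm:
  series: "0 0 0 0 0 0 -1;0 0 0 0 0 -0.02 -1;0 0 0 0 0 -0.1 -1;0 0 0 0 0 -0.25 -1;0 0 0 0 0 -0.4 -1;0 0 0 0 0 -0.6 -1;0 0 0 0 0 -0.8 -1;0 0 0 0 0 -1 -1"

```text
time: 14.0
tool_pos: [0.5379, 0.3359, 0.1356]
tcp_rot: [2.688, 1.625, 0.002]
wrist_force: [0.7, -0.2, -1.1]
width: 0.348
```

Run:
```python
from h import *
from plan import plan
snap('wrist','w4.png');plan(.5936,-.0535,.23,.142)
```

```text
t 14.05 pos [0.54   0.3371 0.1399] yaw 1.088 F [0.7 0.2 0.4] w 0.347 q [ 0.52  0.28  1.8   0.    1.05 -0.57]
turn [ 4.000e-04 -3.800e-03  4.515e-01] shift [-3.205  2.293 -0.913]
```

View pics/w4.png

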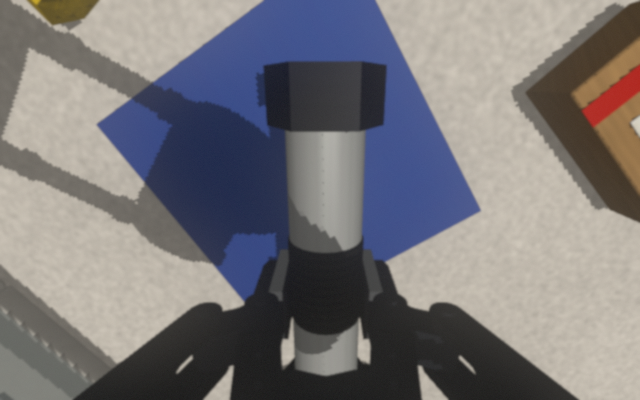

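The torch is held across its band, straight between the jaws. The band edges are at about rows 245 and 330, so I'll compute its offset in the jaws.

Run:
```python
from h import *
d=load('w4.png')
g=cv2.cvtColor(d['px'],cv2.COLOR_RGB2GRAY).astype(int);print(g[120:140,326],g[235:262,326],g[318:345,326])
M=d['M'];K=d['K']
def tool(u,v,z):
    r=np.linalg.inv(K)@[u,v,1];r=M[:3,:3]@[r[0],-r[1],-r[2]];o=M[:3,3];return o+r*(z-o[2])/r[2]
for z in(-.0045,-.007):
    for v in (130.5,246,334):print(z,v,tool(326,v,z).round(4))
```

```text
[ 57  58  58  58  58  57  59  60  58  60  73 112 152 171 175 175 175 174
 175 175] [94 91 90 91 91 91 90 90 90 90 90 89 90 89 90 89 85 73 55 39 38 36 38 36
 36 37 37] [30 32 31 32 32 33 34 36 31 34 33 34 34 34 34 37 50 69 83 87 88 88 88 88
 88 89 88]
-0.0045 130.5 [ 0.0009 -0.0688 -0.0045]
-0.0045 246 [ 0.0009 -0.0237 -0.0045]
-0.0045 334 [ 0.001   0.0192 -0.0045]
-0.007 130.5 [ 0.0009 -0.0692 -0.007 ]
-0.007 246 [ 0.0009 -0.025  -0.007 ]
-0.007 334 [ 0.001  0.017 -0.007]
```

move_arm:
  series: "0 0 0 -0.1 0.07 -0.15 -1;0 0 0 -0.2 0.15 -0.3 -1;0 0 0 -0.35 0.25 -0.45 -1;0 0 0 -0.5 0.35 -0.6 -1;0 0 0 -0.62 0.45 -0.75 -1;0 0 0 -0.75 0.55 -0.9 -1;0 0 0 -0.88 0.62 -1 -1;0 0 0 -1 0.7 -1 -1"

```text
time: 14.85
tool_pos: [0.5544, 0.2136, 0.2358]
tcp_rot: [2.688, 1.624, 0.006]
wrist_force: [1.1, 0.0, -1.9]
width: 0.346
```

move_arm:
  series: "0 0 0.03 -0.12 0.09 0 -1;0 0 0.06 -0.25 0.18 0 -1;0 0 0.1 -0.37 0.27 0 -1;0 0 0.14 -0.5 0.36 0 -1;0 0 0.18 -0.62 0.45 0 -1;0 0 0.22 -0.75 0.54 0 -1;0 0 0.24 -0.88 0.63 0 -1;0 0 0.25 -1 0.72 0 -1"

```text
time: 15.65
tool_pos: [0.57, 0.0913, 0.2326]
tcp_rot: [-3.018, -0.873, 0.002]
wrist_force: [0.2, 0.2, -3.6]
width: 0.346
```

```bash
python3 plan.py .5936 -.0535 .22 .142
```

```text
t 15.65 pos [0.57   0.0913 0.2326] yaw 0.563 F [ 0.2  0.2 -3.6] w 0.346 q [ 0.12  0.1   1.84  0.    1.21 -0.45]
turn [-2.000e-04  6.000e-04  2.012e-01] shift [-0.574  1.35   0.126]
```

move_arm:
  series: "0 0 0.04 -0.06 0.12 0 -1;0 0 0.08 -0.12 0.25 0 -1;0 0 0.12 -0.18 0.37 0 -1;0 0 0.16 -0.24 0.5 0 -1;0 0 0.2 -0.3 0.62 0 -1;0 0 0.2 -0.36 0.75 0 -1;0 0 0.2 -0.42 0.88 0 -1;0 0 0.2 -0.43 1 0 -1"

```text
time: 16.45
tool_pos: [0.5874, -0.0162, 0.2332]
tcp_rot: [3.133, 0.23, -0.001]
wrist_force: [-0.5, -0.8, -3.3]
width: 0.349
```

```bash
python3 plan.py .5936 -.0535 .20 .142
```

```text
t 16.45 pos [ 0.5874 -0.0162  0.2332] yaw 0.146 F [-0.5 -0.8 -3.3] w 0.349 q [-0.07  0.11  1.82 -0.    1.21 -0.22]
turn [0.     0.0002 0.002 ] shift [0.007 0.378 0.332]
```

move_arm:
  series: "0 0 0.002 0.01 0.1 0 -1;0 0 0.002 0.01 0.2 0 -1;0 0 0.002 0.01 0.3 0 -1;0 0 0.002 0.01 0.38 0.05 -1;0 0 0.002 0.01 0.38 0.1 -1;0 0 0.002 0.01 0.38 0.2 -1;0 0 0.002 0.01 0.38 0.2 -1;0 0 0.002 0.01 0.38 0.2 -1"

```text
time: 17.25
tool_pos: [0.5934, -0.0518, 0.2123]
tcp_rot: [-3.133, -0.222, 0.003]
wrist_force: [0.0, 0.7, -2.8]
width: 0.343
```

Run:
```python
from h import *
from plan import plan
snap('wrist','w5.png');snap('side','s5.png');plan(.5936,-.0535,.18,.142)
im=cv2.imread('pics/s5.png');cv2.imwrite('pics/s5c.png',cv2.resize(im[80:230,230:370],None,fx=4,fy=4,interpolation=cv2.INTER_CUBIC))
```

```text
t 17.35 pos [ 0.5941 -0.0519  0.2133] yaw 0.142 F [-0.5  0.6 -2. ] w 0.346 q [-0.13  0.14  1.82  0.    1.18 -0.27]
turn [-0.     -0.     -0.0002] shift [-0.007  0.015  0.333]
```

View pics/w5.png

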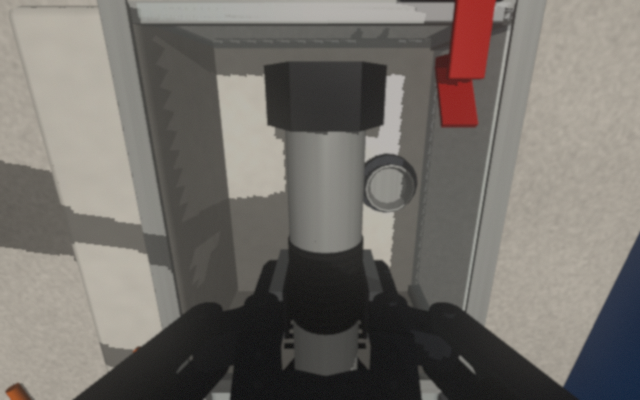

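View pics/s5c.png

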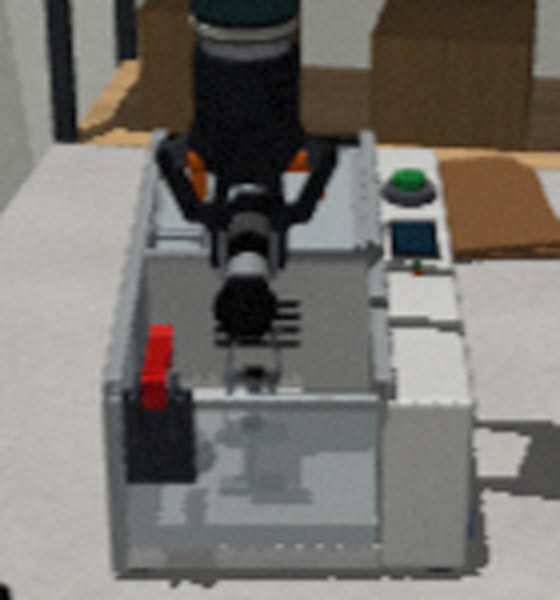

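move_arm:
  series: "0 0 0 -0.01 0.02 0.05 -1;0 0 0 -0.01 0.02 0.12 -1;0 0 0 -0.01 0.02 0.2 -1;0 0 0 -0.01 0.02 0.3 -1;0 0 0 -0.01 0.02 0.4 -1;0 0 0 -0.01 0.02 0.5 -1;0 0 0 -0.01 0.02 0.53 -1;0 0 0 -0.01 0.02 0.53 -1"

```text
time: 18.15
tool_pos: [0.5926, -0.0544, 0.1591]
tcp_rot: [-3.133, -0.221, 0.003]
wrist_force: [0.6, 0.1, -1.8]
width: 0.34
```

Run:
```python
from h import *
from plan import plan
snap('wrist','w6.png');snap('side','s6.png');snap('top','t6.png');plan(.5936,-.0535,.1165,.142)
for n,c in(('s6',(100,230,230,370)),('t6',(110,230,310,510))):
    im=cv2.imread(f'pics/{n}.png');cv2.imwrite(f'pics/{n}c.png',cv2.resize(im[c[0]:c[1],c[2]:c[3]],None,fx=4,fy=4,interpolation=cv2.INTER_CUBIC))
```

```text
t 18.30 pos [ 0.5938 -0.0545  0.1608] yaw 0.141 F [-0.1  0.8 -1.8] w 0.343 q [-0.13  0.19  1.87  0.    1.08 -0.27]
turn [ 0.0001 -0.0005 -0.0005] shift [-0.001 -0.01   0.443]
```

View pics/s6c.png

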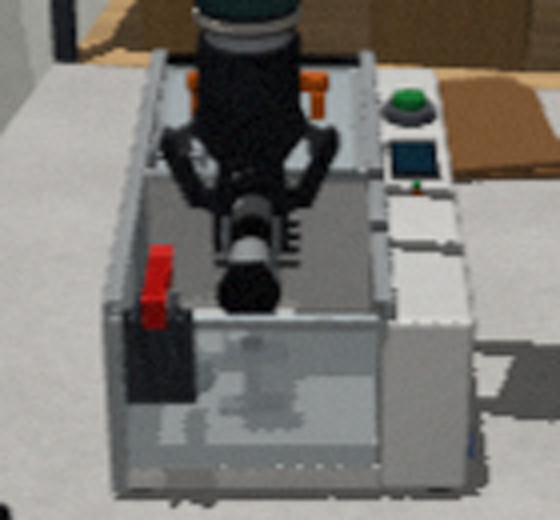

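View pics/w6.png

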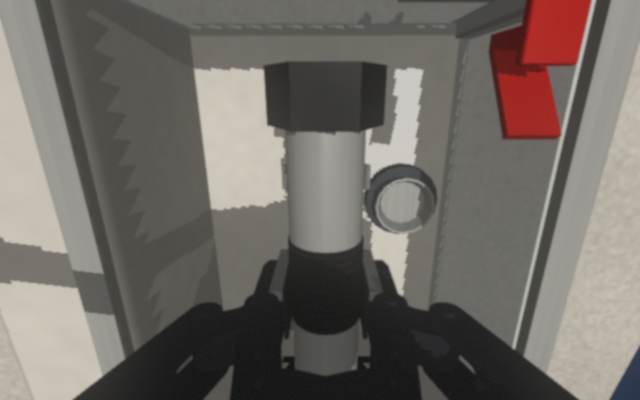

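The torch is centred: clip edges peep out evenly at (286,172) and (366,172). Pressing down now.

move_arm:
  series: "0 0 0 0 0 0.06 -1;0 0 0 0 0 0.12 -1;0 0 0 0 0 0.18 -1;0 0 0 0 0 0.24 -1;0 0 0 0 0 0.3 -1;0 0 0 0 0 0.36 -1;0 0 0 0 0 0.42 -1;0 0 0 0 0 0.45 -1"

```text
time: 19.1
tool_pos: [0.5929, -0.0545, 0.1162]
tcp_rot: [-3.134, -0.221, 0.002]
wrist_force: [-10.7, 0.4, 24.4]
width: 0.344
```

Run:
```python
from h import *
from plan import plan
snap('wrist','w7.png');snap('side','s7.png');plan(.5936,-.0535,.1165,.142)
im=cv2.imread('pics/s7.png');cv2.imwrite('pics/s7c.png',cv2.resize(im[100:230,230:370],None,fx=4,fy=4,interpolation=cv2.INTER_CUBIC))
```

```text
t 19.20 pos [ 0.5929 -0.0545  0.1164] yaw 0.141 F [-6.7  0.   9.8] w 0.350 q [-0.13  0.24  1.91 -0.    1.   -0.27]
turn [-0.0001  0.0007 -0.0005] shift [ 0.009 -0.009 -0.002]
```

View pics/w7.png

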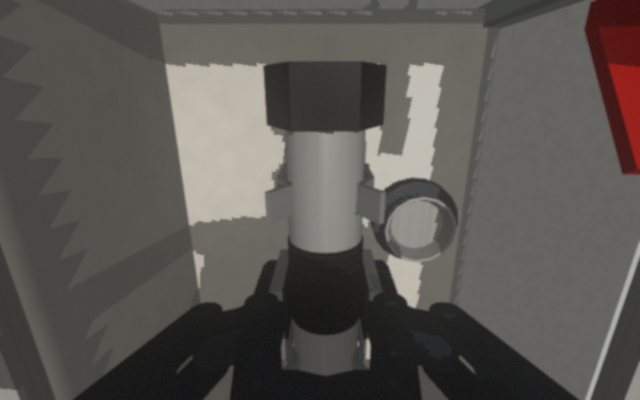

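View pics/s7c.png

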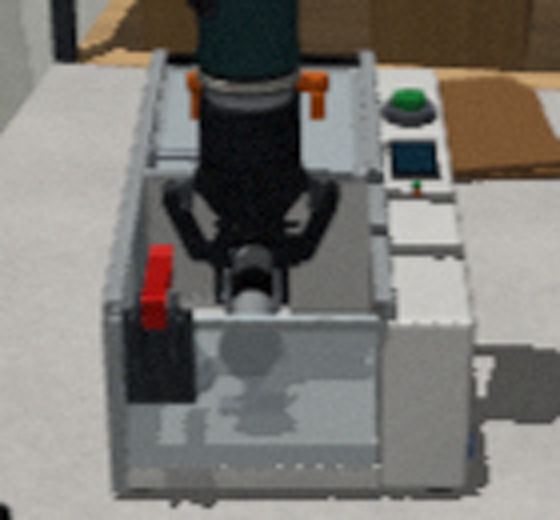

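move_arm:
  series: "0 0 0 -0.01 0 0.01 -1;0 0 0 -0.01 0 0.02 -1;0 0 0 -0.01 0 0.03 -1;0 0 0 -0.01 0 0.04 -1;0 0 0 -0.01 0 0.05 -1;0 0 0 -0.01 0 0.05 -1;0 0 0 -0.01 0 0.05 -1;0 0 0 -0.01 0 0.05 -1"

```text
time: 20.0
tool_pos: [0.5929, -0.0545, 0.1162]
tcp_rot: [3.134, 0.221, 0.002]
wrist_force: [-15.2, 1.5, 31.7]
width: 0.343
```

Run:
```python
from h import *
from plan import plan
snap('wrist','w8.png');plan(.5936,-.0535,.1165,.142)
```

```text
t 20.05 pos [ 0.5929 -0.0545  0.1161] yaw 0.141 F [-14.3   1.2  32.1] w 0.347 q [-0.13  0.24  1.91  0.    1.   -0.27]
turn [ 0.0001 -0.0005 -0.0005] shift [ 0.008 -0.009 -0.004]
```

View pics/w8.png

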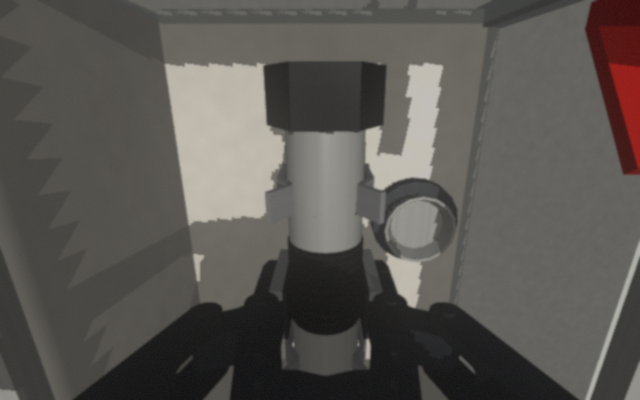

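The torch took 32 N with under 0.3 mm of movement, at the seat height, so it is seated. I'll release it and lift.

move_arm:
  series: "0 0 0 0 0 -0.03 -1;0 0 0 0 0 -0.05 -1;0 0 0 0 0 -0.05 0.3;0 0 0 0 0 -0.05 0.3;0 0 0 0 0 -0.05 0.3;0 0 0 0 0 -0.05 0.3;0 0 0 0 0 -0.05 0.3;0 0 0 0 0 -0.15 0.3"

```text
time: 20.85
tool_pos: [0.591, -0.0544, 0.1238]
tcp_rot: [-3.133, -0.221, 0.005]
wrist_force: [0.4, 0.2, -0.6]
width: 0.643
```

move_arm:
  series: "0 0 0 0 0 -0.1 0.3;0 0 0 0 0 -0.2 0.3;0 0 0 0 0 -0.35 0.3;0 0 0 0 0 -0.5 0.3;0 0 0 0 0 -0.65 0.3;0 0 0 0 0 -0.8 0.3;0 0 0 0 0 -0.9 0.3;0 0 0 0 0 -1 0.3"

```text
time: 21.65
tool_pos: [0.5924, -0.0546, 0.2265]
tcp_rot: [3.134, 0.221, 0.001]
wrist_force: [0.1, -0.4, 0.4]
width: 0.65
```

Run:
```python
from h import *
from plan import plan
snap('wrist','w9.png');snap('side','s9.png');plan(.5936,-.0535,.1165,.142)
im=cv2.imread('pics/s9.png');cv2.imwrite('pics/s9c.png',cv2.resize(im[100:230,230:370],None,fx=4,fy=4,interpolation=cv2.INTER_CUBIC))
```

```text
t 21.75 pos [ 0.5933 -0.0547  0.2273] yaw 0.141 F [ 0.2 -0.3  0.3] w 0.649 q [-0.13  0.13  1.81 -0.    1.2  -0.27]
turn [ 0.0004 -0.0014 -0.0005] shift [ 1.000e-03 -1.200e-02  1.108e+00]
```

View pics/w9.png

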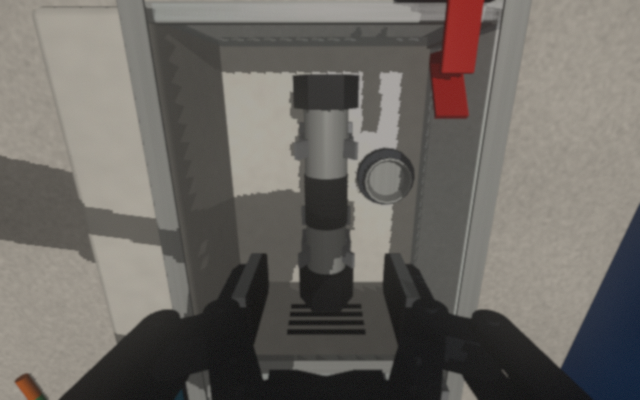

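View pics/s9c.png

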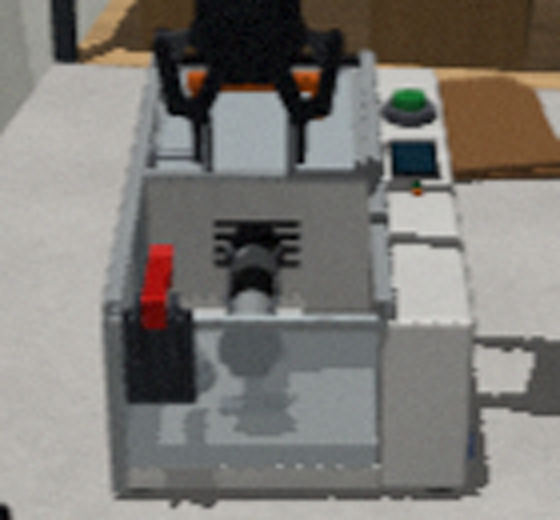

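The torch lies in both clips, with arm tips visible on each side at (300,148)/(352,148) and near (298,255). I'll check its height and levelness from its known lengths.

Run:
```python
from h import *
d=load('w9.png');g=cv2.cvtColor(d['px'],cv2.COLOR_RGB2GRAY).astype(int)
col=g[:,326];print([(v,col[v]) for v in range(66,320,1) if abs(col[v+1]-col[v-1])>14])
psi=.142;c,s=np.cos(psi),np.sin(psi);O=np.array([.5809,-.182])
def L(u,v,z):
    q=onz(d,u,v,z)[:2]-O;return (np.array([c*q[0]+s*q[1],-s*q[0]+c*q[1]])*1000).round(1)
for v in (109,177,228,266): print(v,L(326,v,.121),L(326,v,.131))
for v in (125,165,240): 
    r=g[v,290:365];e=np.abs(np.diff(r));print(v,[(290+i,int(e[i])) for i in np.where(e>10)[0]])
```

```text
[(71, np.int64(100)), (73, np.int64(114)), (74, np.int64(92)), (75, np.int64(66)), (109, np.int64(65)), (110, np.int64(92)), (111, np.int64(121)), (112, np.int64(135)), (178, np.int64(115)), (179, np.int64(87)), (180, np.int64(58)), (229, np.int64(43)), (230, np.int64(53)), (231, np.int64(67)), (273, np.int64(64)), (274, np.int64(51)), (275, np.int64(38)), (315, np.int64(30)), (316, np.int64(48)), (317, np.int64(62)), (319, np.int64(60))]
109 [ 30.4 194.2] [ 30.4 194.8]
177 [ 30.4 147.2] [ 30.4 149.9]
228 [ 30.4 107.4] [ 30.4 111.9]
266 [30.4 74.8] [30.4 80.7]
125 [(np.int64(297), 17), (np.int64(298), 34), (np.int64(299), 28), (np.int64(347), 14), (np.int64(351), 13), (np.int64(352), 21), (np.int64(360), 18), (np.int64(361), 27), (np.int64(362), 18)]
165 [(np.int64(298), 19), (np.int64(299), 25), (np.int64(300), 14), (np.int64(346), 25), (np.int64(347), 23), (np.int64(356), 16), (np.int64(357), 35), (np.int64(358), 37), (np.int64(359), 15)]
240 [(np.int64(300), 11), (np.int64(301), 12), (np.int64(348), 13), (np.int64(349), 29), (np.int64(350), 35), (np.int64(351), 20)]
```

Run:
```python
from h import *
d=load('w9.png')
psi=.142;c,s=np.cos(psi),np.sin(psi);O=np.array([.5809,-.182])
def Y(v,z):
    q=onz(d,326,v,z)[:2]-O;return (-s*q[0]+c*q[1])*1000
vs=(110.5,179,230.3,274.2);ex=np.array([68,20,-20,-58])
for z in (.115,.118,.121,.124,.127,.131):
    y=np.array([Y(v,z) for v in vs]);print(z,(y-ex).round(1))
```

```text
0.115 [124.8 124.  122.8 121.7]
0.118 [125.  124.9 124.2 123.6]
0.121 [125.2 125.7 125.5 125.4]
0.124 [125.4 126.5 126.9 127.3]
0.127 [125.6 127.4 128.3 129.2]
0.131 [125.9 128.5 130.1 131.7]
```

It's home: all four edges fit axis height 0.105 and y centre 125.4 mm, and it is level. Next is the lid.

move_arm:
  series: "0 0 0.06 0 0.1 -0.1 1;0 0 0.12 0 0.22 -0.2 1;0 0 0.18 0 0.35 -0.3 1;0 0 0.25 0 0.48 -0.3 1;0 0 0.32 0 0.6 -0.3 1;0 0 0.38 0 0.74 -0.3 1;0 0 0.44 0 0.87 -0.3 1;0 0 0.5 0 1 -0.3 1"

```text
time: 22.55
tool_pos: [0.6059, -0.154, 0.2541]
tcp_rot: [2.821, -1.383, -0.003]
wrist_force: [0.2, 0.2, 0.0]
width: 0.998
```

```bash
python3 plan.py .6225 -.2815 .25 -1.429
```

```text
t 22.55 pos [ 0.6059 -0.154   0.2541] yaw -0.911 F [0.2 0.2 0. ] w 0.998 q [-0.29  0.17  1.71  0.    1.26  0.62]
turn [0.0007 0.0006 0.2471] shift [1.11 0.65 0.04]
```

move_arm:
  series: "0 0 0.06 0.12 0.08 0 1;0 0 0.12 0.25 0.16 0 1;0 0 0.18 0.37 0.24 0 1;0 0 0.247 0.5 0.32 0 1;0 0 0.247 0.65 0.4 0 1;0 0 0.247 0.8 0.5 0 1;0 0 0.247 0.92 0.6 0 1;0 0 0.247 1 0.65 0 1"

```text
time: 23.35
tool_pos: [0.6166, -0.2741, 0.255]
tcp_rot: [2.379, -2.051, -0.001]
wrist_force: [0.1, -0.9, 0.3]
width: 1.003
```

Run:
```python
from h import *
from plan import plan
snap('wrist','w10.png');plan(.6225,-.2815,.194,-1.429)
```

```text
t 23.40 pos [ 0.6168 -0.2751  0.255 ] yaw -1.424 F [ 0.3 -1.  -0.1] w 0.997 q [-0.46  0.26  1.6  -0.    1.28  0.97]
turn [ 0.0001 -0.0005  0.0023] shift [ 0.071 -0.048  0.61 ]
```

View pics/w10.png

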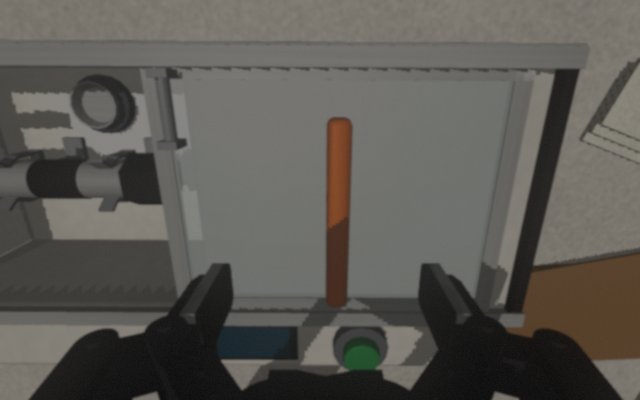

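The handle bar (u≈338) sits between the jaws. I'll descend and pinch.

move_arm:
  series: "0 0 0.002 0.04 -0.05 0.15 1;0 0 0.002 0.07 -0.05 0.3 1;0 0 0.002 0.07 -0.05 0.45 1;0 0 0.002 0.07 -0.05 0.58 1;0 0 0.002 0.07 -0.05 0.6 -1;0 0 0.002 0.07 -0.05 0.6 -1;0 0 0.002 0.07 -0.05 0.6 -1;0 0 0.002 0.07 -0.05 0.6 -1"
  squeeze: 60

```text
time: 24.2
tool_pos: [0.6235, -0.2788, 0.1965]
tcp_rot: [-2.374, 2.056, -0.003]
wrist_force: [0.1, -0.1, 0.1]
width: 0.326
```

move_arm:
  series: "0 0 0 0 0 0 -1;0 0 0 0 0 0 -1;0 0 0 0 0 0 -1;0 0 0 -0.06 0 0 -1;0 0 0 -0.2 0 0 -1;0 0 0 -0.35 0 0 -1;0 0 0 -0.5 0 0 -1;0 0 0 -0.65 0 0 -1"

```text
time: 25.0
tool_pos: [0.6144, -0.2161, 0.1967]
tcp_rot: [2.373, -2.057, 0.008]
wrist_force: [1.5, -7.5, 2.7]
width: 0.149
```

```bash
python3 plan.py .593 -.054 .194 -1.429
```

```text
t 25.00 pos [ 0.6144 -0.2161  0.1967] yaw -1.428 F [ 1.5 -7.5  2.7] w 0.149 q [-0.37  0.26  1.72 -0.    1.16  1.05]
turn [-0.0012 -0.0023  0.0004] shift [-1.635 -0.018  0.019]
```

move_arm:
  series: "0 0 0 -0.12 0 0 -1;0 0 0 -0.25 0 0 -1;0 0 0 -0.37 0 0 -1;0 0 0 -0.5 0 0 -1;0 0 0 -0.62 0 0 -1;0 0 0 -0.75 0 0 -1;0 0 0 -0.88 0 0 -1;0 0 0 -1 0 0 -1"

```text
time: 25.8
tool_pos: [0.6002, -0.1167, 0.1967]
tcp_rot: [2.374, -2.056, 0.007]
wrist_force: [0.8, -6.6, 3.4]
width: 0.15
```

```bash
python3 plan.py .593 -.054 .194 -1.429
```

```text
t 25.80 pos [ 0.6002 -0.1167  0.1967] yaw -1.428 F [ 0.8 -6.6  3.4] w 0.150 q [-0.23  0.18  1.81 -0.    1.15  1.2 ]
turn [-0.0012 -0.002   0.0006] shift [-0.631 -0.018  0.024]
```

move_arm:
  series: "0 0 0 -0.1 0 0 -1;0 0 0 -0.2 0 0 -1;0 0 0 -0.3 0 0 -1;0 0 0 -0.38 0 0 -1;0 0 0 -0.46 0 0 -1;0 0 0 -0.52 0 0 -1;0 0 0 -0.57 0 0 -1;0 0 0 -0.61 0 0 -1"

```text
time: 26.6
tool_pos: [0.5918, -0.058, 0.1966]
tcp_rot: [2.373, -2.056, 0.01]
wrist_force: [1.0, -5.8, 3.7]
width: 0.148
```

Run:
```python
from h import *
from plan import plan
snap('side','s11.png');plan(.593,-.054,.194,-1.429)
im=cv2.imread('pics/s11.png');cv2.imwrite('pics/s11c.png',cv2.resize(im[100:230,230:370],None,fx=4,fy=4,interpolation=cv2.INTER_CUBIC))
```

```text
t 26.65 pos [ 0.5916 -0.0563  0.1967] yaw -1.428 F [ 0.  -5.3  5.1] w 0.146 q [-0.14  0.15  1.84 -0.    1.14  1.29]
turn [-0.0012 -0.0014  0.0003] shift [-0.021 -0.018  0.027]
```

View pics/s11c.png

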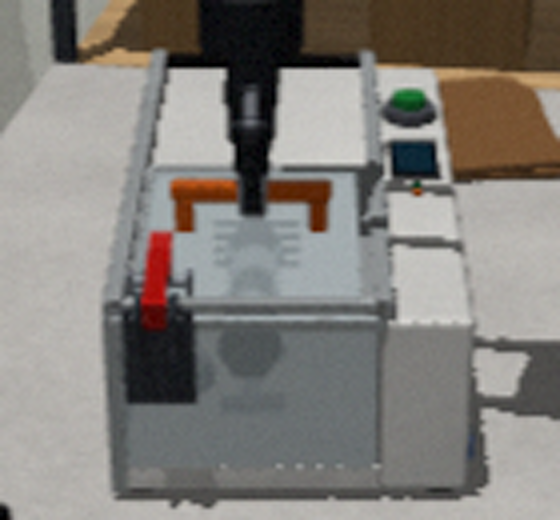

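The side view shows the catch lifted (its top at row 232, against 245 before), with the lid nearly shut. I'll push on gently.

move_arm:
  series: "0 0 0 -0.01 0 0 -1;0 0 0 -0.02 0 0 -1;0 0 0 -0.03 0 0 -1;0 0 0 -0.04 0 0 -1;0 0 0 -0.05 0 0 -1;0 0 0 -0.06 0 0 -1;0 0 0 -0.06 0 0 -1;0 0 0 -0.06 0 0 -1"

```text
time: 27.45
tool_pos: [0.5913, -0.0543, 0.1966]
tcp_rot: [2.371, -2.054, 0.015]
wrist_force: [3.0, -17.9, 3.1]
width: 0.152
```

Run:
```python
from h import *
from plan import plan
snap('side','s12.png');plan(.593,-.054,.194,-1.429)
im=cv2.imread('pics/s12.png');cv2.imwrite('pics/s12c.png',cv2.resize(im[100:230,230:370],None,fx=4,fy=4,interpolation=cv2.INTER_CUBIC))
```

```text
t 27.50 pos [ 0.5913 -0.0543  0.1967] yaw -1.427 F [  3.2 -18.2   3.6] w 0.152 q [-0.13  0.15  1.85 -0.01  1.14  1.3 ]
turn [-0.0013 -0.0047  0.0007] shift [-0.    -0.017  0.027]
```

View pics/s12c.png

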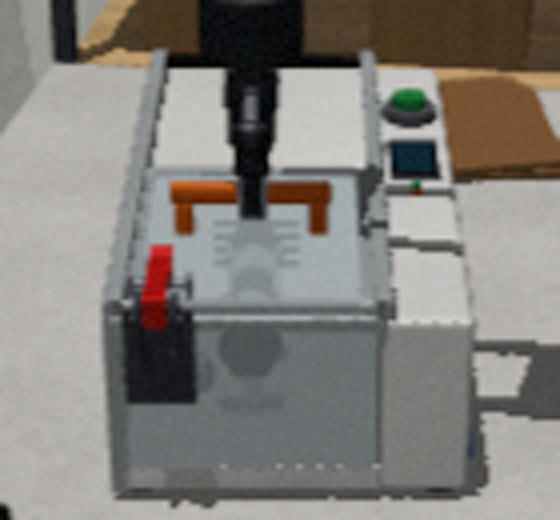

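The catch dropped (top back at row 245) and the lid stands at its stop with 18 N. Now I'll release, lift and go to the button.

move_arm:
  series: "0 0 0 0.04 0 0 -1;0 0 0 0.05 0 0 -1;0 0 0 0.05 0 0 1;0 0 0 0.05 0 0 1;0 0 0 0.05 0 0 1;0 0 0 0.05 0 -0.05 1;0 0 0 0.05 0 -0.25 1;0 0 0 0.05 0 -0.5 1"

```text
time: 28.3
tool_pos: [0.5893, -0.0535, 0.2442]
tcp_rot: [2.373, -2.055, -0.005]
wrist_force: [0.3, -0.5, 0.1]
width: 1.0
```

Run:
```python
from h import *
from plan import plan
snap('side','s13.png');plan(.5005,-.3203,.24,-1.429)
im=cv2.imread('pics/s13.png');cv2.imwrite('pics/s13c.png',cv2.resize(im[100:230,230:370],None,fx=4,fy=4,interpolation=cv2.INTER_CUBIC))
```

```text
t 28.35 pos [ 0.5923 -0.0539  0.2506] yaw -1.427 F [1.5 0.3 2.9] w 0.998 q [-0.13  0.11  1.79  0.    1.24  1.29]
turn [-0.0026 -0.0007  0.0007] shift [2.505 1.29  0.102]
```

View pics/s13c.png

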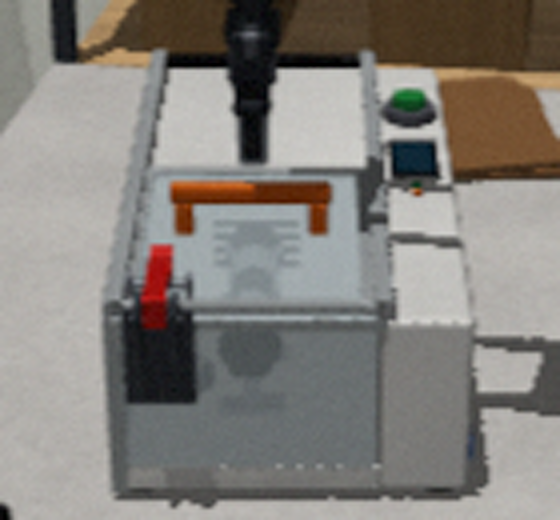

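The lid is shut, the catch is down and the gripper is clear. Going to the button with the fingers closing.

move_arm:
  series: "0 0 0 0.12 0.06 0 1;0 0 0 0.25 0.12 0 1;0 0 0 0.37 0.19 0 -1;0 0 0 0.5 0.26 0 -1;0 0 0 0.62 0.32 0 -1;0 0 0 0.75 0.38 0 -1;0 0 0 0.87 0.45 0 -1;0 0 0 1 0.52 0 -1"
  squeeze: 30

```text
time: 29.15
tool_pos: [0.5528, -0.1615, 0.2452]
tcp_rot: [-2.374, 2.057, 0.0]
wrist_force: [0.3, -0.7, 0.4]
width: 0.001
```

move_arm:
  series: "0 0 0 0.12 0.06 0 -1;0 0 0 0.25 0.12 0 -1;0 0 0 0.37 0.19 0 -1;0 0 0 0.5 0.26 0 -1;0 0 0 0.62 0.32 0 -1;0 0 0 0.75 0.38 0 -1;0 0 0 0.87 0.45 0 -1;0 0 0 1 0.52 0 -1"

```text
time: 29.95
tool_pos: [0.5156, -0.2677, 0.2453]
tcp_rot: [-2.375, 2.057, 0.0]
wrist_force: [0.4, -0.2, 0.4]
width: -0.004
```

```bash
python3 plan.py .5005 -.3203 .21 -1.429
```

```text
t 29.95 pos [ 0.5156 -0.2677  0.2453] yaw -1.428 F [ 0.4 -0.2  0.4] w -0.004 q [-0.52  0.09  1.82  0.    1.23  0.91]
turn [0.     0.     0.0006] shift [0.499 0.225 0.353]
```

move_arm:
  series: "0 0 0 0.12 0.05 0 -1;0 0 0 0.25 0.11 0 -1;0 0 0 0.37 0.16 0 -1;0 0 0 0.47 0.21 0 -1;0 0 0 0.5 0.225 0.05 -1;0 0 0 0.5 0.225 0.15 -1;0 0 0 0.5 0.225 0.25 -1;0 0 0 0.5 0.225 0.3 -1"

```text
time: 30.75
tool_pos: [0.5002, -0.3182, 0.213]
tcp_rot: [2.375, -2.056, -0.005]
wrist_force: [-0.6, -0.1, -0.4]
width: -0.002
```

Run:
```python
from h import *
from plan import plan
snap('wrist','w14.png');snap('top','t14.png');plan(.5005,-.3203,.184,-1.429)
im=cv2.imread('pics/t14.png');cv2.imwrite('pics/t14c.png',cv2.resize(im[110:230,310:510],None,fx=4,fy=4,interpolation=cv2.INTER_CUBIC))
```

```text
t 30.85 pos [ 0.5002 -0.3183  0.2133] yaw -1.427 F [-0.4  0.   1. ] w -0.003 q [-0.61  0.14  1.83  0.    1.18  0.82]
turn [0.0011 0.0011 0.0009] shift [ 0.021 -0.001  0.293]
```

View pics/w14.png

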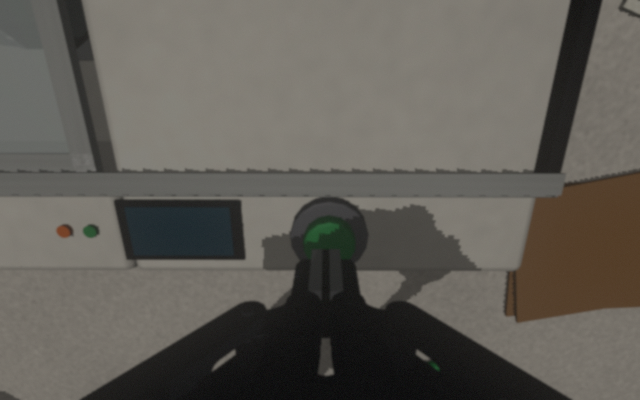

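View pics/t14c.png

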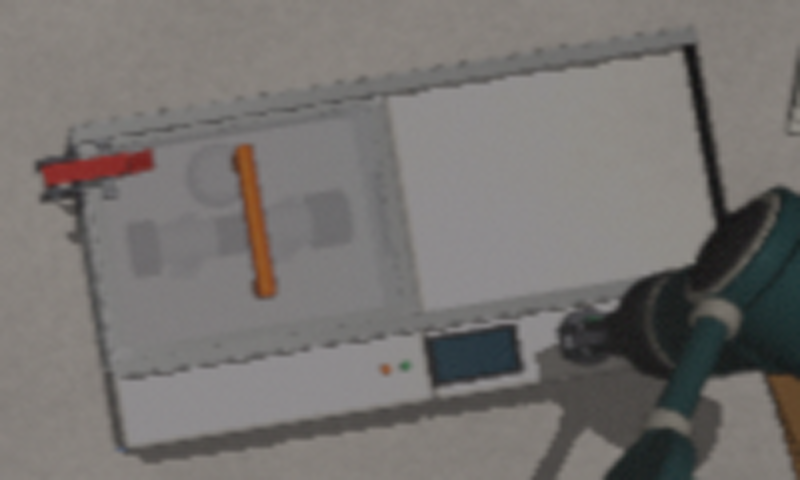

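The fingertips are over the button (green seen at 303–355, tips at 327). Pressing.

move_arm:
  series: "0 0 0 0.015 0 0.08 -1;0 0 0 0.015 0 0.15 -1;0 0 0 0.015 0 0.2 -1;0 0 0 0.015 0 0.23 -1;0 0 0 0.015 0 0.25 -1;0 0 0 0.015 0 0.27 -1;0 0 0 0.015 0 0.28 -1;0 0 0 0.015 0 0.29 -1"

```text
time: 31.65
tool_pos: [0.5011, -0.3208, 0.1879]
tcp_rot: [-2.374, 2.057, 0.0]
wrist_force: [-5.4, 4.5, 12.8]
width: -0.002
```

```bash
python3 plan.py .5005 -.3203 .183 -1.429
```

```text
t 31.65 pos [ 0.5011 -0.3208  0.1879] yaw -1.428 F [-5.4  4.5 12.8] w -0.002 q [-0.61  0.16  1.85  0.    1.13  0.82]
turn [-0.      0.      0.0006] shift [-0.005  0.005  0.049]
```

Run:
```python
from h import *
snap('side','s15.png');snap('wrist','w15.png')
im=cv2.imread('pics/s15.png');a=im[110:150,310:350]
b=cv2.imread('pics/s13.png')[110:150,310:350]
cv2.imwrite('pics/s15c.png',cv2.resize(np.hstack([b,a]),None,fx=9,fy=9,interpolation=cv2.INTER_CUBIC))
im=cv2.imread('pics/w15.png')[170:300,250:410];cv2.imwrite('pics/w15c.png',cv2.resize(cv2.convertScaleAbs(im,alpha=1.8),None,fx=4,fy=4,interpolation=cv2.INTER_CUBIC))
```

```text
(no output)
```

View pics/s15c.png

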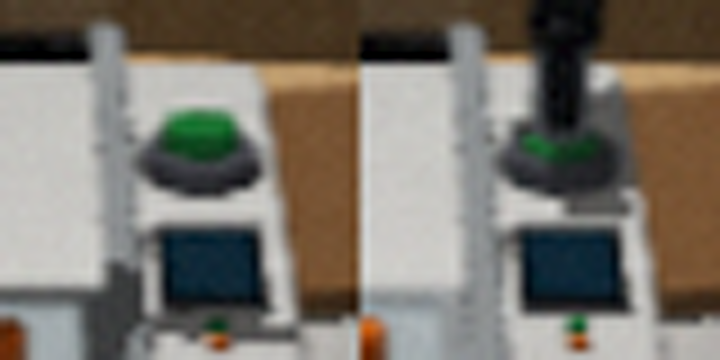

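View pics/w15c.png

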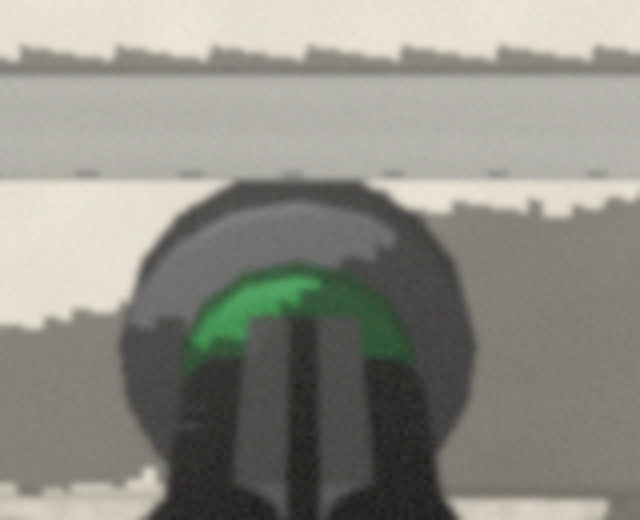

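The button is down in its collar and the fingertips are within the green disc. I'll press slightly more to confirm the end stop, then withdraw.

move_arm:
  series: "0 0 0 0 0 0.01 -1;0 0 0 0 0 0.02 -1;0 0 0 0 0 0.025 -1;0 0 0 0 0 0.025 -1;0 0 0 0 0 0.025 -1;0 0 0 0 0 0.025 -1;0 0 0 0 0 0.025 -1;0 0 0 0 0 0.025 -1"

```text
time: 32.55
tool_pos: [0.5011, -0.3208, 0.1878]
tcp_rot: [-2.374, 2.057, -0.001]
wrist_force: [-8.3, 5.7, 19.6]
width: 0.001
```

```bash
python3 plan.py .5005 -.3203 .183 -1.429
```

```text
t 32.55 pos [ 0.5011 -0.3208  0.1878] yaw -1.428 F [-8.3  5.7 19.6] w 0.001 q [-0.61  0.16  1.85  0.    1.13  0.82]
turn [-0.0003 -0.0002  0.0006] shift [-0.006  0.005  0.048]
```

The force rose 7 N with 0.1 mm of motion, so this is a hard stop. By my fingertip length, though, it lies about 4 mm above the expected 0.162, so I'll check the travel in the images.

Run:
```python
from meas import *
snap('side','s16.png');snap('wrist','w16.png')
for n in ('s13.png','s15.png','s16.png'):
    d=load(n);m=mask(d,(45,90,30),(85,255,255),(315,112,345,140))
    hsv=cv2.cvtColor(d['px'],cv2.COLOR_RGB2HSV)
    c,s,p=blob(m);print(n,c,s)
    for r in range(117,136): print(r,''.join('#' if x else '.' for x in m[r,322:348]))
d=load('s13.png')
for z in(.168,.162):
    for a in ((.5006,-.3197),):
        print(z,proj(d,[*a,z]), [proj(d,[a[0]+.015*np.cos(t),a[1]+.015*np.sin(t),z]).round(1) for t in (0,np.pi/2,np.pi,-np.pi/2)])
```

```text
s13.png [331.66666667 124.88888889] [328 123   8   5  36]
117 ..........................
118 ..........................
119 ..........................
120 ..........................
121 ..........................
122 ..........................
123 .......#######............
124 ......########............
125 ......########............
126 ......########............
127 ........#####.............
128 ..........................
129 ..........................
130 ..........................
131 ..........................
132 ..........................
133 ..........................
134 ..........................
135 ..........................
s15.png [331.84210526 126.10526316] [328 125   9   3  19]
117 ..........................
118 ..........................
119 ..........................
120 ..........................
121 ..........................
122 ..........................
123 ..........................
124 ..........................
125 ......###....#............
126 ......#########...........
127 ........######............
128 ..........................
129 ...................
[... 394 characters left out ...]
............
122 ..........................
123 ..........................
124 ..........................
125 ......##.....#............
126 ......########............
127 ........######............
128 ..........................
129 ..........................
130 ..........................
131 ..........................
132 ..........................
133 ..........................
134 ..........................
135 ..........................
0.168 [332.49052251 124.65267613] [array([328.1, 124.4]), array([332.1, 126.3]), array([336.8, 124.9]), array([332.9, 123.1])]
0.162 [332.44571179 126.2929263 ] [array([328.1, 126. ]), array([332. , 127.9]), array([336.8, 126.5]), array([332.9, 124.7])]
```

Run:
```python
from meas import *
from scipy.optimize import least_squares
def arc(n,roi):
    d=load(n);im=d['px'].astype(float);g=im[...,1]-.5*(im[...,0]+im[...,2]);P=[]
    x0,y0,x1,y1=roi
    gg=cv2.GaussianBlur(g,(0,0),.7)
    for u in range(x0,x1):
        col=gg[y0:y1,u];t=max(col.max()*.5,4)
        if col.max()<8: continue
        i=np.argmax(col>t)
        if i>0:P.append((u+0.,y0+i-1+(t-col[i-1])/(col[i]-col[i-1])))
    return d,np.array(P)
d1,P1=arc('w14.png',(306,205,352,260)); d2,P2=arc('w16.png',(302,225,349,270))
print(P1[::6].round(1).tolist());print(P2[::6].round(1).tolist())
def res(d,P,c,z,R=.015): return np.array([np.hypot(*(onz(d,u,v,z)[:2]-c))-R for u,v in P])
for n,d,P in(('w14',d1,P1),('w16',d2,P2),('w1',*arc('w1.png',(338,205,370,240)))):
    for z in (.158,.162,.164,.166,.168,.170):
        r=least_squares(lambda x:res(d,P,x,z),[.5,-.32],loss='soft_l1',f_scale=.0005);print(n,z,r.x.round(4),'rms mm',(1000*np.sqrt(np.mean(r.fun**2))).round(2))
```

```text
[[306.0, 232.2], [312.0, 226.2], [318.0, 222.6], [324.0, 221.6], [330.0, 220.6], [336.0, 221.8], [342.0, 219.6], [348.0, 224.9]]
[[302.0, 246.2], [308.0, 241.8], [314.0, 239.3], [320.0, 238.0], [326.0, 237.4], [332.0, 237.9], [338.0, 239.4], [344.0, 244.0]]
w14 0.158 [ 0.496  -0.3212] rms mm 0.76
w14 0.162 [ 0.4976 -0.321 ] rms mm 0.72
w14 0.164 [ 0.4984 -0.3208] rms mm 0.69
w14 0.166 [ 0.4992 -0.3207] rms mm 0.67
w14 0.168 [ 0.5    -0.3206] rms mm 0.65
w14 0.17 [ 0.5008 -0.3204] rms mm 0.63
w16 0.158 [ 0.4976 -0.3205] rms mm 0.2
w16 0.162 [ 0.4995 -0.3202] rms mm 0.18
w16 0.164 [ 0.5004 -0.3201] rms mm 0.18
w16 0.166 [ 0.5013 -0.32  ] rms mm 0.18
w16 0.168 [ 0.5022 -0.3198] rms mm 0.19
w16 0.17 [ 0.5032 -0.3197] rms mm 0.19
w1 0.158 [ 0.4982 -0.3201] rms mm 0.13
w1 0.162 [ 0.4996 -0.3195] rms mm 0.15
w1 0.164 [ 0.5004 -0.3192] rms mm 0.16
w1 0.166 [ 0.5011 -0.319 ] rms mm 0.17
w1 0.168 [ 0.5018 -0.3187] rms mm 0.18
w1 0.17 [ 0.5025 -0.3184] rms mm 0.2
```

The images suggest a pressed height of about 0.163, but not sharply. A direct check is to ease up to TCP ≈ 0.192. If the button still pushes there, it had really travelled more than 4 mm.

move_arm:
  series: "0 0 0 0 0 -0.03 -1;0 0 0 0 0 -0.05 -1;0 0 0 0 0 -0.08 -1;0 0 0 0 0 -0.1 -1;0 0 0 0 0 -0.1 -1;0 0 0 0 0 -0.1 -1;0 0 0 0 0 -0.1 -1;0 0 0 0 0 -0.1 -1"

```text
time: 33.45
tool_pos: [0.5015, -0.3211, 0.1937]
tcp_rot: [-2.374, 2.057, -0.001]
wrist_force: [1.6, 0.0, 1.8]
width: 0.003
```

Run:
```python
from h import *
for i in range(4):
    s=bot.read_state();viewer.read_camera('side');print(s['time'],s['tool_pos'][2].round(4),np.round(s['wrist_force'],1))
```

```text
33.45 0.1937 [1.6 0.  1.8]
33.5 0.1938 [ 0.5 -0.8  1.6]
33.55 0.1938 [ 0.5 -0.8  1. ]
33.6 0.1938 [ 0.4 -0.5  2.4]
```

move_arm:
  series: "0 0 0 0 0 0.01 -1;0 0 0 0 0 0.02 -1;0 0 0 0 0 0.02 -1;0 0 0 0 0 0.02 -1;0 0 0 0 0 0.02 -1;0 0 0 0 0 0.02 -1;0 0 0 0 0 0.02 -1;0 0 0 0 0 0.02 -1"

```text
time: 34.45
tool_pos: [0.5013, -0.321, 0.1919]
tcp_rot: [2.375, -2.057, 0.001]
wrist_force: [1.5, -2.2, 2.0]
width: -0.002
```

Run:
```python
from h import *
for i in range(4):
    s=bot.read_state();viewer.read_camera('side');print(s['time'],s['tool_pos'][2].round(4),np.round(s['wrist_force'],1))
```

```text
34.45 0.1919 [ 1.5 -2.2  2. ]
34.5 0.1919 [ 1.8 -1.7  2.6]
34.55 0.1919 [ 1.5 -2.1  1.6]
34.6 0.1919 [ 2.2 -1.5  3.3]
```

move_arm:
  series: "0 0 0 0 0 0.03 -1;0 0 0 0 0 0.06 -1;0 0 0 0 0 0.09 -1;0 0 0 0 0 0.1 -1;0 0 0 0 0 0.1 -1;0 0 0 0 0 0.1 -1;0 0 0 0 0 0.1 -1;0 0 0 0 0 0.1 -1"

```text
time: 35.45
tool_pos: [0.5015, -0.3212, 0.1876]
tcp_rot: [-2.375, 2.057, -0.003]
wrist_force: [-9.8, 6.2, 28.6]
width: 0.001
```

Run:
```python
from h import *
s=bot.read_state();print(s['time'],s['tool_pos'].round(4),np.round(s['wrist_force'],1))
```

```text
35.45 [ 0.5015 -0.3212  0.1876] [-9.8  6.2 28.6]
```

move_arm:
  series: "0 0 0 0 0 -0.05 -1;0 0 0 0 0 -0.15 -1;0 0 0 0 0 -0.3 -1;0 0 0 0 0 -0.5 -1;0 0 0 0 0 -0.7 -1;0 0 0 0 0 -0.8 -1;0 0 0 0 0 -0.9 -1;0 0 0 0 0 -0.9 -1"

```text
time: 36.25
tool_pos: [0.5015, -0.3211, 0.2729]
tcp_rot: [-2.374, 2.057, -0.002]
wrist_force: [-0.0, 0.5, 0.7]
width: 0.0
```

Run:
```python
from meas import *
for i in range(3):
    s=bot.read_state();snap(['wrist','side','top'][i],f'f{i}.png');print(s['time'],s['tool_pos'].round(4),np.round(s['wrist_force'],1))
im=cv2.imread('pics/f1.png');cv2.imwrite('pics/f1c.png',cv2.resize(im[100:230,230:370],None,fx=4,fy=4,interpolation=cv2.INTER_CUBIC))
```

```text
36.25 [ 0.5015 -0.3211  0.2729] [-0.   0.5  0.7]
36.3 [ 0.5012 -0.3209  0.2719] [-0.8 -0.2 -0.7]
36.35 [ 0.5008 -0.3207  0.2711] [-0.6  0.2 -0.6]
```

View pics/f1c.png

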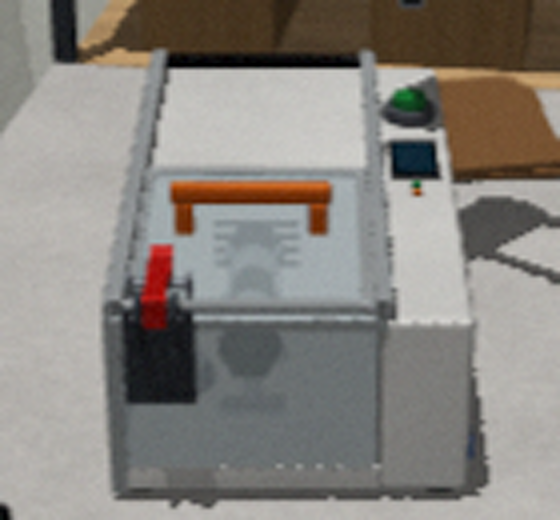

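View pics/f2.png

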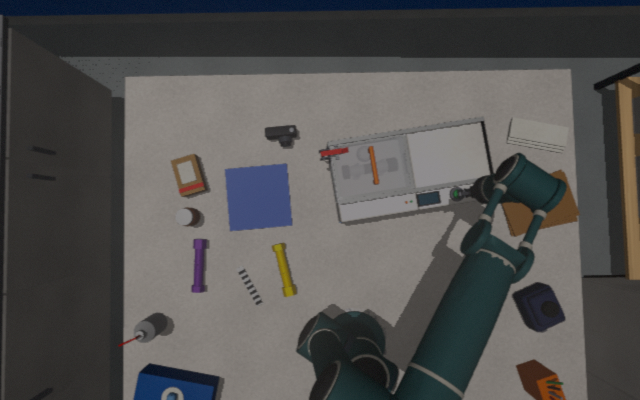

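The final views show the lid shut with the catch down, the torch still in its clips, the button sprung back, and the camera, jar and carton in their original places. The gripper is in free air with zero force. The button still pushed at TCP 0.1938, and the stop was at 0.1876, so it travelled about 6 mm.

```bash
python3 -c "
from workcell import bot
print(bot.finish_job())"
```

```text
the job is handed in; nothing more can be done
None
```

I did the job in the order asked and handed it in at about 36 s. No verdict was given.

- **Lid opened:** I slid it from about 0.15 to about 0.23 m, so it was clear of the torch's way.
- **Torch:** It is in both clips with its head towards -y, and I let go of it. It took 32 N with under 0.3 mm of movement. After release, its known lengths fitted the seat height (axis 0.105 m), level and about 0.4 mm off centre.
- **Lid shut:** I pushed it to its stop at 18 N. The side camera showed the red catch lift, then drop back behind the pin, and it was still down in the last picture.
- **Button:** I pressed it to a hard stop twice, at 20 N and then 29 N, and it sprang back.
- **Bystanders:** The camera, jar and carton look unmoved in the last top view, and the arm was touching nothing.

**Checks that disagreed:**
- **Button height:** The stop was about 4 mm higher than the stated fingertip length predicts. One early wrist view even suggested no travel. I settled it by easing up: the button still pushed, weakly (1–2 N), 6 mm above the stop, which fits full travel.
- **Side force:** While pressing the torch I saw a sideways force of up to 15 N that I could not explain; it vanished on release.

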